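# Clear the bottle off the fuse box and prise its snap cover open

## Robot

A 7-joint arm with a two-finger parallel gripper is mounted at the origin on a cart in front of the work surface, level with it; the furniture and walls round the work are solid. World frame = base frame: x ahead of the robot, y to its left, z up, the work surface at z = 0. Lengths are in mm, angles in rad, forces in N, time in s.
With the tool pointing down it reaches from about 425 to 950 mm from the base axis. Payload 4.7 kg.
Tool frame: the origin (TCP) lies midway between the tips of the shut fingers; the grasp point (between the pads) lies 19 mm behind it (hold_point_z is the y of the grasp point in the tool frame, in mm); y points along the fingers, z is the direction in which the jaws open and shut, and the axes are right-handed (so a half turn about y gives the same grasp; the last joint's range is limited). The gripper opens to 87 mm and grips with 3 to 60 N. Pads are 19 mm wide; open, the fingers measure 117 mm over their backs; the gripper's body (75 mm by 190 mm) begins 51 mm behind the grasp point.
Start: joints at [-1.299, 0.469, -0.049, 1.532, 0.024, 1.141, -0.082], TCP at [199.951, 644.724, 222.573] pointing down, gripper open.
Joint ranges: [-2.59, 2.59], [-0.33, 1.99], [-1.39, 1.29], [0.1, 2.45], [-1.04, 4.18], [0.21, 1.99], [-2.66, 2.66]. Speed limits (rad/s): [2.57, 2.57, 3.14, 3.14, 3.14, 3.14, 3.14].

## Interface

Orientations are given as a unit quaternion [w, x, y, z].
In Python, from workcell import * gives the robot as it stands.
- The arm moves only by the tool apply_moves, never from a script. Its argument "moves" is a list that holds one entry, the list of rows, each a list of 6 numbers: the shift along the tool's x, y, z in mm, then the turn, a rotation vector about the tool's x, y, z in degrees. In form: [[[x, y, z, ax, ay, az], ...]]. A call has 1 to 5 rows; each row is the pose to reach, as a shift and turn from the pose commanded when the call began, along the tool's axes at that moment; what a row does not reach only later rows make up. A row lasts 1/10 s, in which the tool goes at most 50 mm and 8.59 degrees, less where a joint would pass 70% of its speed; a pose out of reach is approached as far as the arm can. A call with a gripper value outside its range is refused whole. "jaw" is the closure in counts, from 0 (fully open) to 255 (shut), set as the call begins (left out, the last holds). The fingers move at their own pace and stop on an object; the grip force is fixed at half the most. Time passes only in rows, so rows that repeat a pose let the fingers close. It gives the time, the measured TCP pose, the force and the opening at its end, in the units of the state.
- get_obs(): the state, without advancing time (a new reading comes with each control period).
- grab_frame(name): name is "scene" or "side" or "wrist"; returns a dict with "img" (420x560x3 uint8, red, green, blue), "K" (3x3 intrinsics, pixels), "position" and "rotation" of the camera in the world. Camera axes: x right, y down, z forward; pixel columns grow to the right and rows downward; lengths in mm; the calibration is good to about 2 mm. A picture is of the moment at which its call begins. There is no depth.
- sign_off(): hands the job in, once; it reports no verdict.
The state is a dict: "clock": time; "q": joint angles; "joint_vel": joint speeds; "joint_torque": joint torques, N m; "tcp_pos": TCP position; "orientation": TCP orientation; "ft_force": force on the tool from outside, world axes, zero at the start; "wrist_torque": the same for the moment, N m; "finger_gap": opening from 0.0 (shut) to 1.0 (fully open).
Only numpy, scipy, OpenCV 4.12 (cv2) and the standard library are available. Lean on these libraries where they do the work, as an engineer would, in place of code of your own. Each camera call takes 0.05 s, during which the arm holds its last target.

## Task

The fuses in the white bench fuse box have to be checked, but someone has left the amber bottle standing on its cover. Stand the bottle upright on the free worktop, then take the yellow-handled opening tool, prise the snapped-down cover up with the blade in its notch and swing it right open. Leave the cover standing open and the tool lying on the worktop, and do not disturb the small beaker or the blue-capped dropper bottle.

Things in the scene. Friction and masses are not known exactly. Their poses are not given: they have to be found in the camera images.
- fuse_box: White fuse box 130 (x) x 190 (y) x 60 mm high, fixed to the worktop; origin under its centre, z up; a blue strip with lamps runs along its -x side. The notch is in its -y edge; the grey cover lies flush in its top from 18 mm inside that edge and is hinged towards +y.
- notch (a point): Inner top edge of the box's 3 mm thick -y end wall, mid-way along it: the edge over which the tool levers, 60 mm above the worktop. Axes as the box's. The notch is a recess open to the top, 22 mm wide (x), running from this point 15 mm along +y to the cover's free edge and on under the cover; clear to 30 mm deep.
- cover_lip (a point): Middle of the cover's free edge, mid thickness, moving with the cover; shut, it is 15 mm along +y and 2.5 mm below point notch. Cover: plate 106 (x) x 97 (y) x 3 mm, top 1 mm below the case's top. Two hidden sprung catches, 34 mm to either side of the notch, let go when this edge is raised about 4 mm (about 10 N); the cover then springs up to about 10 mm.
- cover_hinge (a point): Middle of the cover's hinge axis, which is parallel to the box's x; 112 mm along +y from point notch and 2.5 mm lower. Fixed to the box, same axes.
- cover (a joint): Opening angle of the cover in rad: 0 snapped shut, about 0.1 just sprung from its catches, 1.57 upright, stop at 1.8. The hinge is slightly stiff (0.03 N m): the cover stays at any angle it is left at.
- opener_grip (a point): Grip point of the opening tool, which lies flat on the worktop: half-way up (9 mm) its yellow handle, 27.5 mm behind the handle's front end. Handle 95 mm long, section 18 x 18 mm. x axis along the tool to the tip, z up. The flat steel blade, 10 mm wide and 2 mm thick, sticks out 75 mm from the middle of the handle's front. Mass about 90 g.
- opener_tip (a point): End of the tool's blade, mid thickness, 102.5 mm along the tool's x axis from opener_grip; same axes.
- amber_mid (a point): Centre (half-way up) of the amber bottle that stands on the box's cover: 126 mm high, body 58 mm in diameter up to 80 mm, shoulder to 102 mm, black screw cap 34 mm in diameter from 109 mm to the top; about 0.23 kg. z up.
- beaker_mid (a point): Centre (half-way up) of a small clear glass beaker, 50 mm wide at the rim and 60 mm high; a bystander.
- dropper_mid (a point): Centre (half-way up) of a white dropper bottle with a blue tip, 31 mm in diameter and 94 mm high; a bystander.
There are look-alikes about, which are no part of the job. Leave any green look-alike of the part that bears amber_mid alone.

How it is judged (in metres and radians):
On the way, in this order (a step that is already met when the one before it is completed fails the run):
1. the amber bottle stands upright on the worktop, the cover still shut (height (world z) of amber_mid below 0.068 m and angle between amber_mid's own z axis and vertical below 0.1 rad and value of joint cover below 0.03 rad and contact force between the fingers and amber_bottle below 0.2 N), for 0.2 s.
2. the cover has been sprung from its catches with the tool's blade in the notch (value of joint cover between 0.055 and 0.4 rad and distance between opener_tip and notch below 0.06 m), for 0.05 s.
At the end, for the whole second after the job is handed in: The cover stands open by at least 1.2 rad (69 degrees), the amber bottle stands upright (within 6 degrees) and still on the worktop, and the opening tool lies still on the worktop (value of joint cover above 1.2 rad and height (world z) of amber_mid below 0.068 m and angle between amber_mid's own z axis and vertical below 0.1 rad and linear speed of each of amber_bottle, opener below 0.02 m/s and height (world z) of opener_grip below 0.02 m); the robot touches nothing.
It fails at once if the amber bottle is tipped over (more than 35 degrees) (angle between amber_mid's own z axis and vertical above 0.61 rad).
It fails at once if the fingers pull at the cover while it is still snapped shut (value of joint cover between 0.012 and 0.045 rad and contact force between the fingers and cover above 2 N).
It fails at once if the small beaker is shifted more than 30 mm (distance of beaker_mid from where it was at the start of the episode above 0.03 m).
It fails at once if the dropper bottle is shifted more than 30 mm (distance of dropper_mid from where it was at the start of the episode above 0.03 m).
It also fails if it takes over 64 s, if anything falls off the work surface, if the arm or the gripper's body presses on something with over 40 N, if the wrist force passes 120 N, or if a joint passes its speed limit or range.

## Working session

There is one attempt and no reset: what is moved stays moved. The work goes in short steps, Python scripts to look and compute and a tool call to move; the robot and the scene stay as the last step left them, time stands still between calls to the robot, and variables do not carry over. Pictures are saved under pics/ and viewed, and the job is handed in when it is done.

Besides the shell and the picture viewer there is one more tool, called after "Request:" as name(argument=value, ...), one argument or row to a line, values as JSON. apply_moves: Moves the arm, as the interface text tells. Its arguments: {"type":"object","properties":{"moves":{"type":"array","items":{"type":"array","items":{"type":"array","items":{"type":"number"}}}},"jaw":{"type":"number"}},"required":["moves"]}

```bash
ls; mkdir -p pics; cat > h.py <<'E'
from workcell import *
import numpy as np, cv2, json
from scipy.spatial.transform import Rotation as R
def snap(n,tag):
    f=grab_frame(n); cv2.imwrite(f'pics/{tag}.png',cv2.cvtColor(f['img'],cv2.COLOR_RGB2BGR))
    np.savez(f'pics/{tag}.npz',**{k:np.array(f[k]) for k in ('img','K','position','rotation')}); return f
def load(tag): return dict(np.load(f'pics/{tag}.npz'))
def rot(f):
    r=np.array(f['rotation']); return r if r.shape==(3,3) else R.from_quat(np.r_[r[1:],r[0]]).as_matrix()
def ray(f,u,v):
    d=rot(f)@np.linalg.inv(f['K'])@np.array([u,v,1.]); return np.array(f['position'],float),d/np.linalg.norm(d)
def onz(f,u,v,z):
    p,d=ray(f,u,v); return p+d*(z-p[2])/d[2]
def proj(f,P):
    c=np.array(f['K'])@(rot(f).T@(np.array(P,float)-f['position'])); return c[:2]/c[2]
def tri(f,a,g,b):
    p,d=ray(f,*a);q,e=ray(g,*b); s=np.linalg.lstsq(np.c_[d,-e],q-p,rcond=None)[0]
    A=p+s[0]*d;B=q+s[1]*e; return (A+B)/2,np.linalg.norm(A-B)
E
python3 - <<'E'
from h import *
o=get_obs();print(o)
for n in('scene','side','wrist'):
    f=snap(n,n+'0');print(n,f['K'],f['position'],f['rotation'])
E
```

```text
pics
{'clock': 0.0, 'q': array([-1.2988783 ,  0.46944438, -0.04863089,  1.53372718,  0.02410663,
        1.14096555, -0.08227967]), 'joint_vel': array([ 7.22079076e-05, -4.28220436e-04, -1.40945821e-03, -5.78278506e-04,
       -1.66772861e-03,  1.81259477e-04,  2.10926252e-04]), 'joint_torque': array([-6.22649295e-04, -5.07971871e+01, -8.05297983e-02, -2.36167520e+01,
       -6.12464407e-02,  3.77159135e-02,  1.61470284e-04]), 'tcp_pos': array([199.79442624, 644.11535575, 221.48347518]), 'orientation': array([-0.69844024,  0.69981527, -0.10600618,  0.10584187]), 'ft_force': array([ 0.57804191, -0.59801745,  0.8191312 ]), 'wrist_torque': array([ 0.04322674,  0.00214304, -0.02335107]), 'finger_gap': 1.0051907984220527}
scene [[497.11853118   0.         291.6170643 ]
 [  0.         497.11853118 208.12702437]
 [  0.           0.           1.        ]] [-304.62128179 -674.0773281   823.15337532] [-0.41442934  0.78964692 -0.40518532  0.20132294]
side [[424.29665823   0.         272.3591162 ]
 [  0.         424.29665823 214.79910594]
 [  0.           0.           1.        ]] [ 418.26110959 -869.7185923   627.97229544] [-0.47629141  0.87663081 -0.0637021   0.0246366 ]
wrist [[309.57038265   0.         277.85364936]
 [  0.         309.57038265 212.62101796]
 [  0.           0.           1.        ]] [129.17285953 666.79326002 384.76431465] [0.11126898 0.79786235 0.58691253 0.0810467 ]
```

View pics/scene0.png

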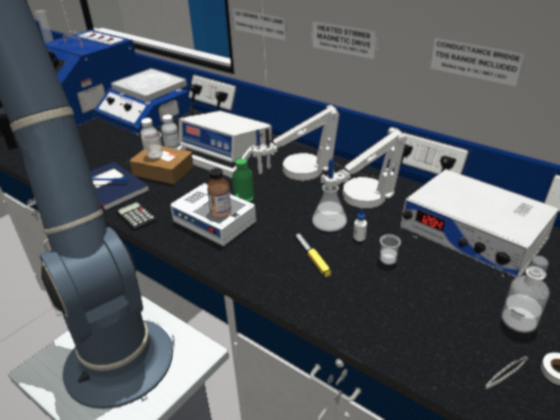

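View pics/side0.png

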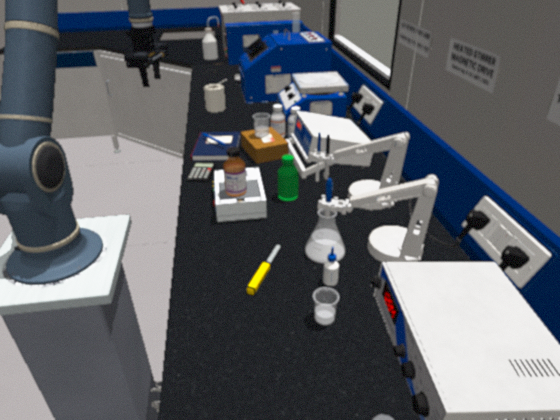

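View pics/wrist0.png

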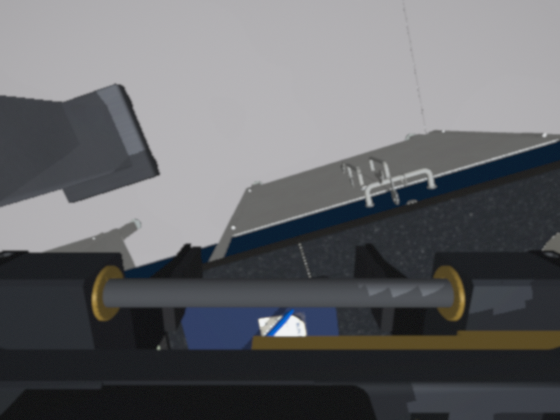

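```bash
python3 - <<'E'
from h import *
a=load('scene0');b=load('side0')
c=cv2.resize(a['img'][150:290,150:350],None,fx=4,fy=4,interpolation=cv2.INTER_CUBIC)[:,:,::-1]
cv2.imwrite('pics/c1.png',c)
c=cv2.resize(b['img'][135:305,180:350],None,fx=3.5,fy=3.5,interpolation=cv2.INTER_CUBIC)[:,:,::-1]
cv2.imwrite('pics/c2.png',c)
for n,f in(('scene',a),('side',b)):
    h=cv2.cvtColor(f['img'],cv2.COLOR_RGB2HSV)
    for nm,lo,hi in(('yel',(22,150,120),(35,255,255)),('amber',(3,90,40),(17,255,200)),('green',(50,150,40),(75,255,255))):
        m=cv2.inRange(h,lo,hi);k,l,s,ce=cv2.connectedComponentsWithStats(m)
        for i in range(1,k):
            if s[i,4]>60: print(n,nm,s[i],ce[i])
E
```

```text
scene amber [ 130  146   64   38 1487] [161.82985878 165.69939475]
scene amber [208 178  21  21 282] [217.62411348 185.93262411]
side yel [247 262  23  32 317] [257.82649842 276.86119874]
side amber [241 126  47  38 742] [263.80188679 145.34366577]
side amber [223 156  23  17 295] [233.8440678  164.40338983]
side green [277 154  22  48 801] [287.39325843 179.90012484]
```

View pics/c1.png

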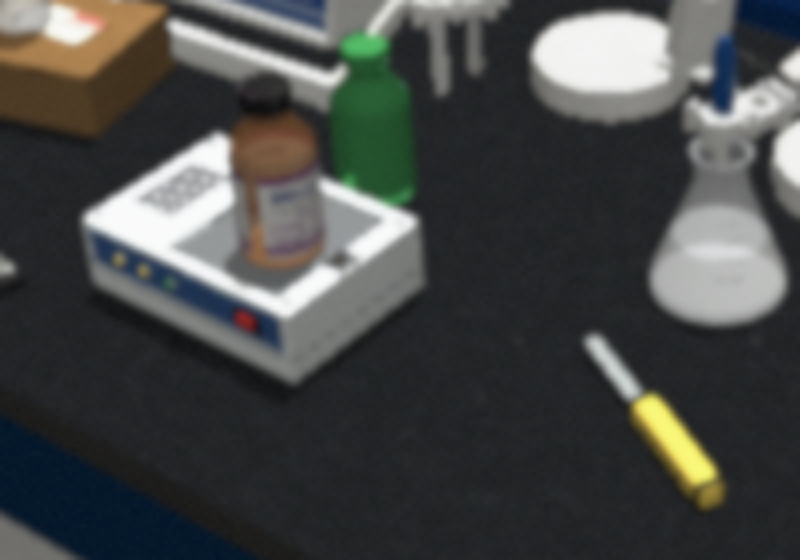

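View pics/c2.png

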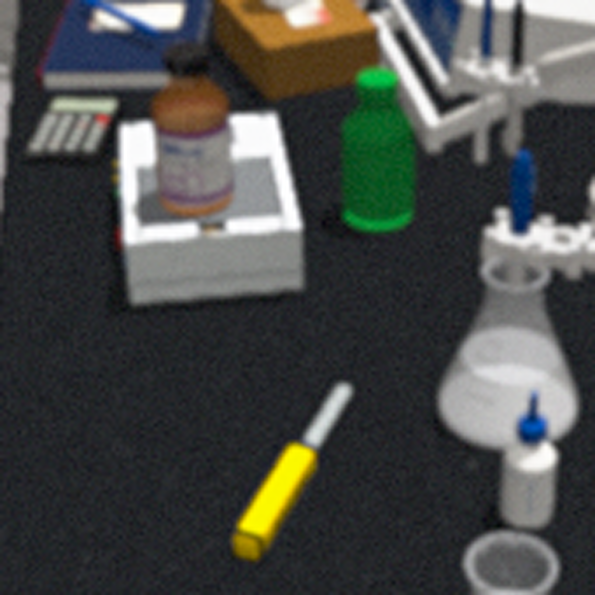

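```bash
cat > m1.py <<'E'
from h import *
a=load('scene0');b=load('side0')
A=lambda x,y:(150+x/4-.375,150+y/4-.375)
B=lambda x,y:(180+x/3.5-.36,135+y/3.5-.36)
pa=[onz(a,*A(*p),60) for p in((284,317),(420,221),(220,133),(84,222))]
pb=[onz(b,*B(*p),60) for p in((125,238),(302,226),(277,115),(120,124))]
for n,P in(('sc',pa),('si',pb)):
    P=np.array(P)[:,:2];print(n,P.round(1).tolist(),'len',[np.linalg.norm(P[i]-P[i-1]).round(1) for i in range(4)],'ctr',P.mean(0).round(1))
    d=(P[2]+P[3]-P[0]-P[1])/2;print('yaw of y axis',np.degrees(np.arctan2(-d[0],d[1])).round(2))
print('notch', onz(a,*A(343,261),60),onz(b,*B(213,230),60))
def T(n,p,q): print(n,*[np.round(x,1) for x in tri(a,A(*p),b,B(*q))])
T('cap top ctr',(265,88),(187,55))
T('amber base',(285,248),(195,200))
T('green top',(366,48),(377,78)); T('green base',(372,190),(378,215))
T('tip',(592,338),(347,386)); T('hfront',(645,402),(310,455)); T('hback',(707,495),(250,545))
for n,p,q,z in(('tip',(592,338),(347,386),9),('hfront top',(648,400),(304,448),18),('back top',(704,484),(248,538),18)):
  print(n,onz(a,*A(*p),z),onz(b,*B(*q),z))
print('dropper',onz(b,*B(527,522),0),onz(a,360,240,0)); print('beaker',onz(b,325,320,0),onz(a,388,262,0)); print('flask',onz(a,330,228,0),onz(b,326,255,0))
E
python3 m1.py
```

```text
sc [[386.5, 71.3], [517.8, 68.7], [521.4, 259.4], [386.8, 255.6]] len [np.float64(184.3), np.float64(131.3), np.float64(190.7), np.float64(134.6)] ctr [453.1 163.7]
yaw of y axis -0.58
si [[389.0, 78.0], [520.0, 73.6], [521.5, 258.8], [389.2, 264.6]] len [np.float64(186.6), np.float64(131.1), np.float64(185.2), np.float64(132.5)] ctr [454.9 168.7]
yaw of y axis -0.26
notch [453.3646023   80.81297126  60.        ] [454.07284396  78.75279655  60.        ]
cap top ctr [445.7 126.2 180.5] 0.0
amber base [443.3 123.3  60.3] 2.0
green top [593.  175.7 125.6] 3.2
green base [596.1 185.2  -2.7] 0.2
tip [532.8 -62.4  10.1] 1.8
hfront [ 499.  -128.4    8.7] 0.2
hback [ 452.3 -205.     6.3] 2.0
tip [532.93499138 -62.62107211   9.        ] [533.49925417 -59.58089294   9.        ]
hfront top [ 492.61234641 -134.94803234   18.        ] [ 494.81652492 -132.12915601   18.        ]
back top [ 447.52298157 -206.10525998   18.        ] [ 451.47019609 -210.11223431   18.        ]
dropper [ 624.55061081 -202.93680415    0.        ] [ 6.15667783e+02 -2.04803062e+02  1.13686838e-13]
beaker [ 588.67998624 -302.75273265    0.        ] [ 579.59563859 -304.89517093    0.        ]
flask [ 614.38719949 -112.32404557    0.        ] [ 639.46786758 -104.32932369    0.        ]
```

```bash
cat >> h.py <<'E'
def pose():
    o=get_obs();q=o['orientation'];return np.array(o['tcp_pos']),R.from_quat(np.r_[q[1:],q[0]]),o
def down(yaw,tilt=0,tool=True):
    """jaw axis (tool z) horizontal; 'fwd' dir at yaw(deg)= direction perpendicular to jaw; fingers down, tilt>0 = fwd direction pitched down"""
    y=np.radians(yaw);f=np.array([np.cos(y),np.sin(y),0]);up=np.array([0,0,1.])
    t=np.radians(tilt); F=f*np.cos(t)-up*np.sin(t); Y=-(up*np.cos(t)+f*np.sin(t))
    X=F; Z=np.cross(X,Y); return R.from_matrix(np.c_[X,Y,Z])
def plan(P,Rt=None):
    p,r,o=pose(); s=r.inv().apply(np.array(P,float)-p); w=(r.inv()*Rt).as_rotvec(degrees=True) if Rt is not None else np.zeros(3)
    print('shift',s.round(1),'rot',w.round(2),'|s|',np.linalg.norm(s).round(),'|w|',np.linalg.norm(w).round(1),'tcp',p.round(1),'q',np.round(o['q'],2),'t',round(o['clock'],2))
E
python3 - <<'E'
from h import *
p,r,o=pose();print(r.as_matrix().round(3))
for y in(-90,0,90,180): print(y);plan([446,126,300],down(y))
b=load('side0');a=load('scene0')
print(onz(b,172,260,0),onz(a,100,216,0),'stand',onz(a,303,166,0),onz(b,400,244,0))
E
```

```text
[[ 0.955 -0.     0.296]
 [-0.296 -0.001  0.955]
 [ 0.    -1.    -0.001]]
-90
shift [ 388.6  -77.6 -422.2] rot [7.000e-02 7.277e+01 5.000e-02] |s| 579.0 |w| 72.8 tcp [199.9 644.3 221.8] q [-1.3   0.47 -0.05  1.53  0.02  1.14 -0.08] t 0.15
0
shift [ 388.6  -77.6 -422.2] rot [ 8.000e-02 -1.723e+01 -1.000e-02] |s| 579.0 |w| 17.2 tcp [199.9 644.3 221.8] q [-1.3   0.47 -0.05  1.53  0.02  1.14 -0.08] t 0.15
90
shift [ 388.6  -77.6 -422.2] rot [ 6.0000e-02 -1.0723e+02 -8.0000e-02] |s| 579.0 |w| 107.2 tcp [199.9 644.3 221.8] q [-1.3   0.47 -0.05  1.53  0.02  1.14 -0.08] t 0.15
180
shift [ 388.6  -77.6 -422.2] rot [1.0000e-02 1.6277e+02 1.2000e-01] |s| 579.0 |w| 162.8 tcp [199.9 644.3 221.8] q [-1.3   0.47 -0.05  1.53  0.02  1.14 -0.08] t 0.15
[278.91797809 -66.05754577   0.        ] [288.02341445 454.35218365   0.        ] stand [844.90490849 139.55238594   0.        ] [827.07324075 -90.74886311   0.        ]
```

```bash
python3 - <<'E'
from h import *
plan([445,125,270],down(-85))
E
```

```text
shift [ 388.   -47.6 -423.4] rot [7.000e-02 6.777e+01 5.000e-02] |s| 576.0 |w| 67.8 tcp [199.9 644.3 221.8] q [-1.3   0.47 -0.05  1.53  0.02  1.14 -0.08] t 0.15
```

Request:
apply_moves(
  moves=[
    [[30,-48,-35,0,6,0],[65,-48,-70,0,14,0],[97,-48,-106,0,22,0],[130,-48,-141,0,30,0],[160,-48,-175,0,34,0]],
  ],
)

```text
clock: 0.65
tcp_pos: [300.2, 431.3, 270.6]
orientation: [0.637, -0.637, 0.307, -0.307]
ft_force: [1.9, -0.4, 0.5]
finger_gap: 1.0
```

```bash
python3 - <<'E'
from h import *
plan([445,125,270],down(-85))
E
```

```text
shift [329.8   0.5 -77.6] rot [-2.000e-02  3.353e+01 -1.000e-02] |s| 339.0 |w| 33.5 tcp [300.2 431.3 270.6] q [-1.15  0.18  0.12  1.83 -0.02  1.13 -0.35] t 0.65
```

Request:
apply_moves(
  moves=[
    [[49,0,-10,0,6,0],[97,0,-20,0,12,0],[145,0,-31,0,18,0],[193,0,-42,0,24,0],[240,0,-55,0,30,0]],
  ],
)

```text
clock: 1.15
tcp_pos: [407.4, 209.7, 270.6]
orientation: [0.536, -0.536, 0.462, -0.461]
ft_force: [1.6, -0.2, 0.3]
finger_gap: 0.999
```

```bash
python3 - <<'E'
from h import *
plan([445,125,270],down(-85))
E
```

```text
shift [89.4  0.5 24.7] rot [-0.02  3.52 -0.02] |s| 93.0 |w| 3.5 tcp [407.4 209.7 270.6] q [-0.9   0.06  0.35  1.98 -0.02  1.11 -0.39] t 1.15
```

Request:
apply_moves(
  moves=[
    [[45,0,12,0,2,0],[80,0,22,0,3.5,0],[89.5,0,25,0,3.5,0],[89.5,0,25,0,3.5,0]],
  ],
)

```text
clock: 1.55
tcp_pos: [445.5, 125.9, 270.5]
orientation: [0.522, -0.522, 0.477, -0.477]
ft_force: [0.3, 1.0, 0.4]
finger_gap: 1.002
```

```bash
python3 - <<'E'
from h import *
plan([445,125,160],down(-85))
f=snap('wrist','w1');print(f['position'],rot(f).round(2))
print(proj(f,[445,125,185]),proj(f,[454,75,60]))
f=snap('side','s1');snap('scene','sc1')
E
```

```text
shift [  0.9 110.5  -0.6] rot [ 0.01  0.08 -0.01] |s| 110.0 |w| 0.1 tcp [445.5 125.9 270.5] q [-0.78  0.06  0.44  1.97 -0.03  1.11 -0.24] t 1.55
[439.61997256 200.52712032 433.67456569] [[ 1.    0.08  0.02]
 [ 0.09 -0.96 -0.27]
 [-0.    0.27 -0.96]]
[276.53653824 218.73548871] [280.65572023 228.16184517]
```

View pics/w1.png

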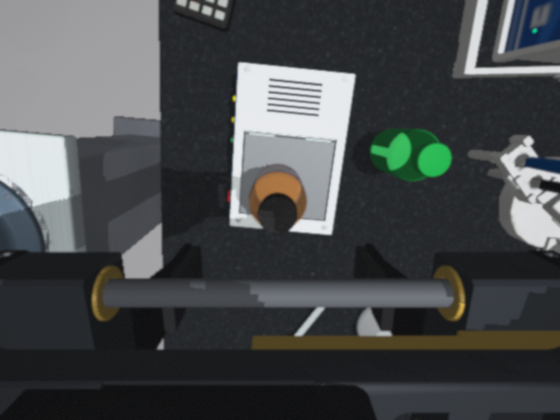

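View pics/s1.png

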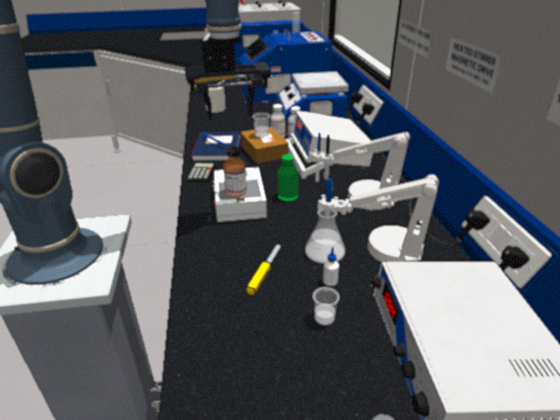

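```bash
python3 - <<'E'
from h import *
f=load('w1');s=load('s1');c=load('sc1')
print(proj(s,[445.5,126,270]),proj(c,[445.5,126,270]))
i=f['img'][50:260,190:390];i=cv2.resize(i,None,fx=3.5,fy=2.85,interpolation=cv2.INTER_CUBIC)[:,:,::-1] if 0 else cv2.resize(i,None,fx=2.85,fy=2.85,interpolation=cv2.INTER_CUBIC)[:,:,::-1]
cv2.imwrite('pics/w1c.png',i)
cv2.imwrite('pics/sc1c.png',c['img'][...,::-1])
E
```

```text
[230.46689733 116.31370765] [211.96394579 139.84053688]
```

View pics/w1c.png

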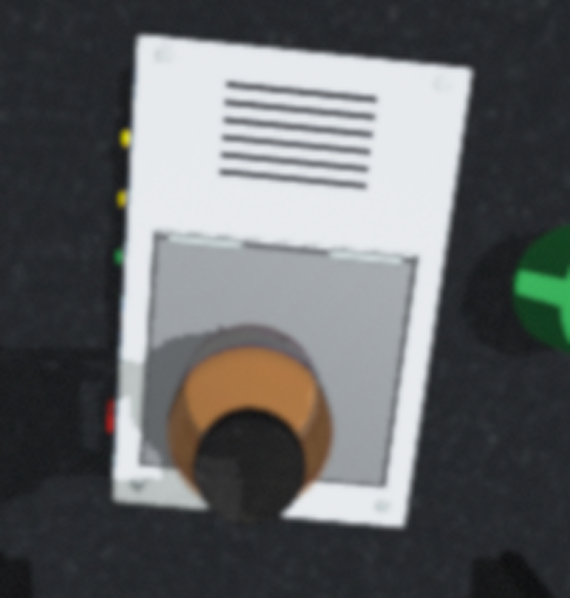

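View pics/sc1c.png

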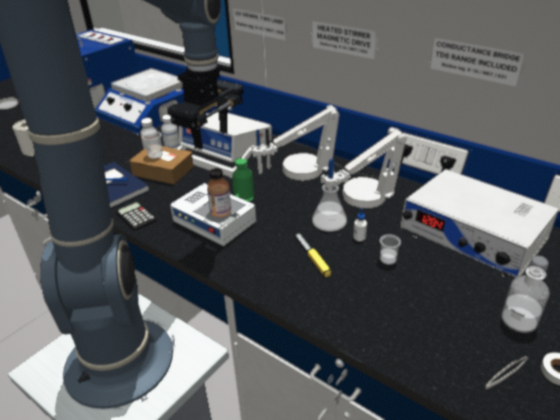

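```bash
python3 - <<'E'
from h import *
f=load('w1');A=lambda x,y:(190+x/2.85-.32,50+y/2.85-.32)
P=np.array([onz(f,*A(*p),60) for p in((113,500),(405,527),(472,68),(137,35))])[:,:2];print(P.round(1).tolist(),P.mean(0))
print('len',[np.linalg.norm(P[i]-P[i-1]).round(1) for i in range(4)]);
for i,j in((0,1),(3,2)):d=P[j]-P[i];print(np.degrees(np.arctan2(d[1],d[0])))
for i,j in((0,3),(1,2)):d=P[j]-P[i];print(np.degrees(np.arctan2(-d[0],d[1])))
print('cap',onz(f,*A(248,465),185))
print('cover',[onz(f,*A(*p),59).round(1) for p in((141,465),(384,486),(418,257),(156,233))])
E
```

```text
[[388.7, 73.4], [520.0, 72.0], [520.6, 262.9], [389.6, 263.3]] [454.727504   167.91753469]
len [np.float64(189.9), np.float64(131.2), np.float64(190.9), np.float64(130.9)]
-0.5891803873437889
-0.18258073354798887
-0.2651147365317698
-0.1744172616586827
cap [444.6931941  130.13945517 185.        ]
cover [array([400.2,  90.4,  59. ]), array([508.3,  90.1,  59. ]), array([509.7, 189.7,  59. ]), array([401.1, 189.9,  59. ])]
```

```bash
python3 - <<'E'
from h import *
plan([445,128,161],down(-85))
E
```

```text
shift [  1.1 109.3   0.5] rot [ 0.04  0.45 -0.03] |s| 109.0 |w| 0.5 tcp [444.5 129.  270.3] q [-0.78  0.06  0.44  1.97 -0.03  1.11 -0.24] t 1.7
```

Request:
apply_moves(
  moves=[
    [[1,35,0.5,0,0,0],[1,75,0.5,0,0,0],[1,100,0.5,0,0,0],[1,109,0.5,0,0,0],[1,109,0.5,0,0,0]],
  ],
)

```text
clock: 2.2
tcp_pos: [444.9, 127.2, 160.7]
orientation: [-0.522, 0.524, -0.476, 0.476]
ft_force: [-0.1, -0.4, 0.5]
finger_gap: 0.998
```

Request:
apply_moves(
  moves=[
    [[0,0,0,0,0,0],[0,0,0,0,0,0],[0,0,0,0,0,0],[0,0,0,0,0,0],[0,0,0,0,0,0]],
  ],
  jaw=255,
)

```text
clock: 2.7
tcp_pos: [446.0, 126.3, 161.9]
orientation: [0.523, -0.522, 0.476, -0.477]
ft_force: [-0.4, -0.4, -0.6]
finger_gap: 0.63
```

```bash
python3 - <<'E'
from h import *
plan([450,-310,161],down(-125));print(get_obs()['ft_force'])
snap('side','s2');snap('wrist','w2')
E
```

```text
shift [434.8   0.7 -36. ] rot [-3.000e-02  4.026e+01 -5.000e-02] |s| 436.0 |w| 40.3 tcp [446.  126.3 161.9] q [-0.75  0.2   0.44  2.11 -0.11  0.86 -0.15] t 2.7
[-0.37666961 -0.44738882 -0.63311782]
```

View pics/s2.png

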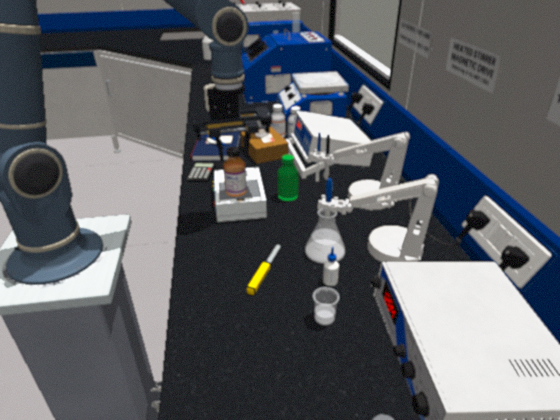

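Request:
apply_moves(
  moves=[
    [[0,0,0,0,0,0],[0,0,0,0,0,0],[0,0,0,0,0,0],[0,0,0,0,0,0]],
  ],
)

```text
clock: 3.2
tcp_pos: [445.7, 126.2, 161.5]
orientation: [-0.522, 0.523, -0.477, 0.476]
ft_force: [-0.2, 0.1, 0.6]
finger_gap: 0.38
```

```bash
python3 - <<'E'
from h import *
s=snap('side','s3');p,r,o=pose();print(o['finger_gap']*87,o['ft_force'],proj(s,p),proj(s,p+[0,0,19]),proj(s,p+[30,0,0]))
w=snap('wrist','w3')
c=cv2.resize(s['img'][80:240,150:350],None,fx=4,fy=4,interpolation=cv2.INTER_CUBIC)[:,:,::-1][:600]
cv2.imwrite('pics/s3c.png',c)
E
```

```text
33.13105291228463 [-0.90050748  0.43543292  0.75541389] [233.55505148 157.18856613] [233.0502021 150.3494203] [245.24841961 156.32207261]
```

View pics/s3c.png

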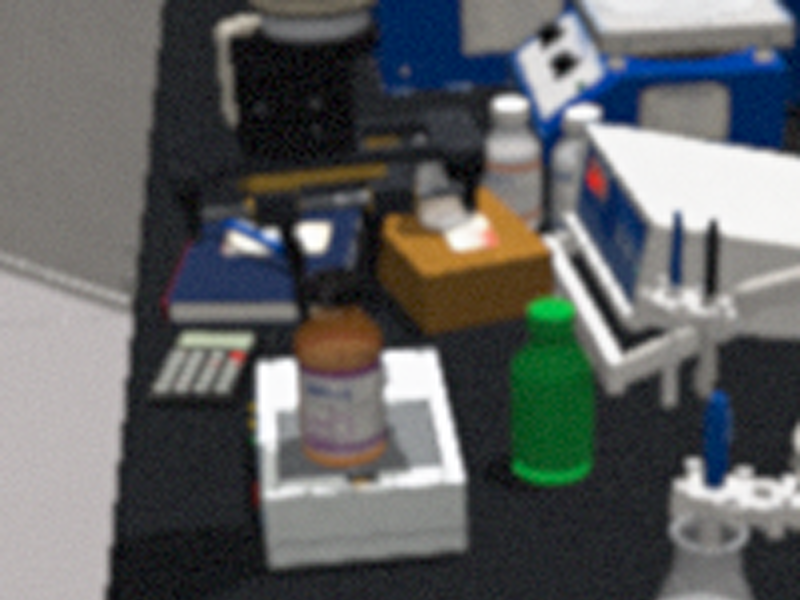

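View pics/w3.png

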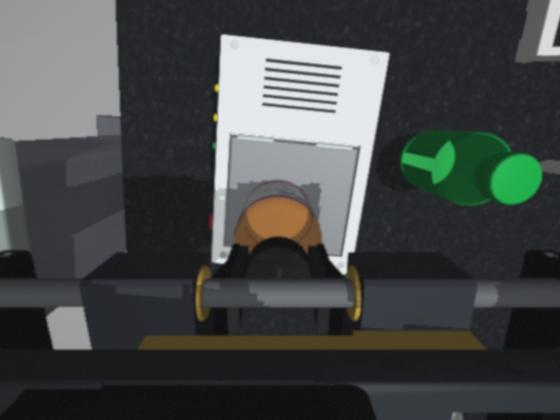

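Request:
apply_moves(
  moves=[
    [[0,-6,0,0,0,0],[0,-20,0,0,0,0],[0,-40,0,0,0,0],[0,-55,0,0,0,0],[0,-60,0,0,0,0]],
  ],
)

```text
clock: 3.8
tcp_pos: [446.7, 126.4, 223.0]
orientation: [0.523, -0.521, 0.476, -0.477]
ft_force: [-0.3, 0.1, -2.1]
finger_gap: 0.378
```

```bash
python3 - <<'E'
from h import *
w=snap('wrist','w4');plan([450,-310,220],down(-125));o=get_obs();print(o['finger_gap']*87,o['ft_force'])
E
```

```text
shift [434.9   2.3 -36.6] rot [-0.11 40.27 -0.12] |s| 436.0 |w| 40.3 tcp [446.6 126.4 222.9] q [-0.77  0.12  0.45  2.03 -0.06  1.   -0.2 ] t 3.85
33.435502121759185 [-0.02390172  0.36013158 -2.15079818]
```

View pics/w4.png

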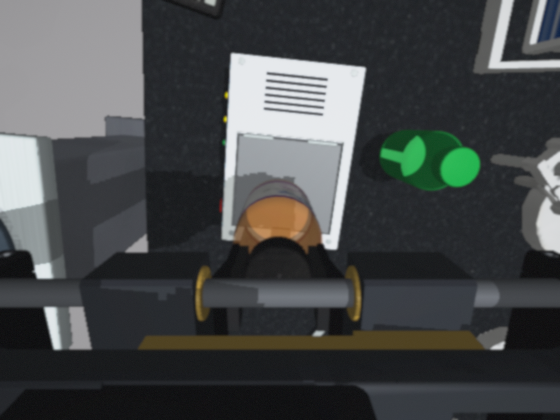

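Request:
apply_moves(
  moves=[
    [[15,0,-1,0,1,0],[45,0,-4,0,4,0],[80,0,-7,0,7,0],[118,0,-10,0,10,0],[156,0,-13,0,14,0]],
  ],
)

```text
clock: 4.35
tcp_pos: [445.8, -32.9, 220.5]
orientation: [0.459, -0.46, 0.538, -0.537]
ft_force: [1.6, 0.3, -2.7]
finger_gap: 0.384
```

```bash
python3 - <<'E'
from h import *
plan([450,-310,222],down(-125))
E
```

```text
shift [273.1  -1.3  47.2] rot [ 0.1  26.06  0.07] |s| 277.0 |w| 26.1 tcp [445.8 -32.9 220.5] q [-0.58  0.09  0.61  2.08 -0.06  0.99 -0.1 ] t 4.35
```

Request:
apply_moves(
  moves=[
    [[38,0,7,0,4,0],[78,0,13,0,7,0],[118,0,20,0,11,0],[158,0,27,0,15,0],[198,0,34,0,19,0]],
  ],
)

```text
clock: 4.85
tcp_pos: [449.0, -233.5, 220.6]
orientation: [0.364, -0.365, 0.607, -0.606]
ft_force: [1.1, 0.6, -2.2]
finger_gap: 0.381
```

```bash
python3 - <<'E'
from h import *
plan([450,-310,222],down(-125))
E
```

```text
shift [67.1 -1.4 36.8] rot [0.1  7.01 0.04] |s| 77.0 |w| 7.0 tcp [ 449.  -233.5  220.6] q [-0.27  0.24  0.79  1.96 -0.19  1.02  0.12] t 4.85
```

Request:
apply_moves(
  moves=[
    [[30,0,16,0,3,0],[55,0,30,0,6,0],[67,0,37,0,7,0],[67,0,37,0,7,0],[67,0,37,0,7,0]],
  ],
)

```text
clock: 5.35
tcp_pos: [451.8, -306.5, 220.7]
orientation: [0.328, -0.328, 0.627, -0.625]
ft_force: [1.1, 1.1, -1.9]
finger_gap: 0.382
```

```bash
python3 - <<'E'
from h import *
plan([450,-310,105],down(-125))
s=snap('side','s5');snap('scene','sc5')
E
```

```text
shift [  4.  115.7   0.8] rot [ 0.13  0.32 -0.04] |s| 116.0 |w| 0.4 tcp [ 451.8 -306.5  220.7] q [-0.13  0.33  0.82  1.88 -0.27  1.06  0.2 ] t 5.35
```

View pics/s5.png

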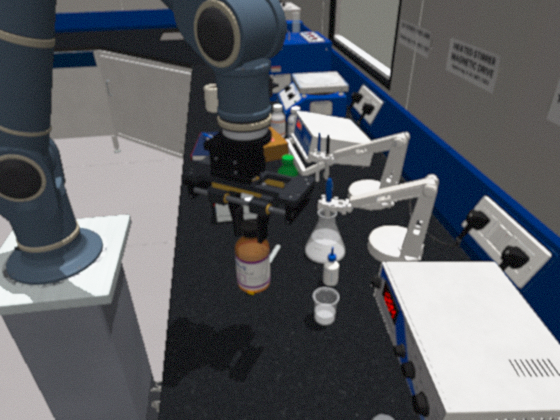

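Request:
apply_moves(
  moves=[
    [[0,20,0,0,0,0],[0,50,0,0,0,0],[0,80,0,0,0,0],[0,102,0,0,0,0],[0,112,0,0,0,0]],
  ],
)

```text
clock: 5.95
tcp_pos: [451.8, -305.1, 107.6]
orientation: [0.328, -0.329, 0.627, -0.625]
ft_force: [-0.5, 0.1, -2.2]
finger_gap: 0.382
```

Request:
apply_moves(
  moves=[
    [[0,1,0,0,0,0],[0,2,0,0,0,0],[0,3,0,0,0,0],[0,4,0,0,0,0],[0,4,0,0,0,0]],
  ],
)

```text
clock: 6.45
tcp_pos: [452.6, -307.8, 106.0]
orientation: [-0.328, 0.328, -0.626, 0.627]
ft_force: [-0.3, 0.7, -1.7]
finger_gap: 0.381
```

Request:
apply_moves(
  moves=[
    [[0,1,0,0,0,0],[0,2,0,0,0,0],[0,2,0,0,0,0]],
  ],
)

```text
clock: 6.75
tcp_pos: [452.2, -307.6, 103.4]
orientation: [0.328, -0.328, 0.627, -0.626]
ft_force: [0.1, -0.5, -1.8]
finger_gap: 0.381
```

Request:
apply_moves(
  moves=[
    [[0,1,0,0,0,0],[0,1,0,0,0,0],[0,1,0,0,0,0]],
  ],
)

```text
clock: 7.05
tcp_pos: [452.4, -307.8, 102.6]
orientation: [-0.328, 0.328, -0.626, 0.626]
ft_force: [0.2, 0.7, 0.4]
finger_gap: 0.383
```

Request:
apply_moves(
  moves=[
    [[0,0.5,0,0,0,0],[0,0.5,0,0,0,0],[0,0.5,0,0,0,0],[0,0.5,0,0,0,0],[0,0.5,0,0,0,0]],
  ],
  jaw=0,
)

```text
clock: 7.55
tcp_pos: [452.3, -307.8, 102.0]
orientation: [-0.328, 0.328, -0.626, 0.626]
ft_force: [-0.2, -0.0, -0.3]
finger_gap: 0.749
```

Request:
apply_moves(
  moves=[
    [[0,0.5,0,0,0,0],[0,-10,0,0,0,0],[0,-40,0,0,0,0],[0,-80,0,0,0,0],[0,-120,0,0,0,0]],
  ],
)

```text
clock: 8.05
tcp_pos: [451.8, -307.8, 223.8]
orientation: [0.328, -0.328, 0.627, -0.626]
ft_force: [0.1, 1.2, 0.5]
finger_gap: 0.996
```

```bash
python3 - <<'E'
from h import *
plan([483,-150,120],down(-119.5))
s=snap('side','s6');snap('scene','sc6')
E
```

```text
shift [-147.5  103.7  -64.4] rot [ 0.03 -5.27  0.02] |s| 191.0 |w| 5.3 tcp [ 451.8 -307.8  223.8] q [-0.13  0.33  0.83  1.87 -0.27  1.06  0.2 ] t 8.05
```

View pics/s6.png

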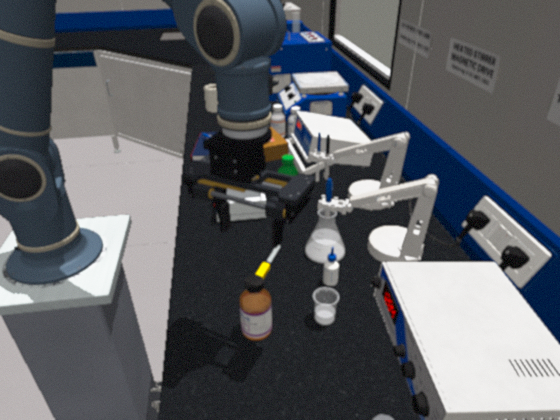

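```bash
python3 - <<'E'
from h import *
w=snap('wrist','w6')
h=cv2.cvtColor(w['img'],cv2.COLOR_RGB2HSV);m=cv2.inRange(h,(22,150,100),(35,255,255))
ct=max(cv2.findContours(m,0,2)[0],key=cv2.contourArea);r=cv2.minAreaRect(ct);print(r,cv2.boxPoints(r))
E
```

```text
((215.97998046875, 74.36000061035156), (84.14571380615234, 18.80904197692871), 81.8698959350586) [[200.71999   34.04    ]
 [219.33998   31.379997]
 [231.23997  114.68    ]
 [212.61998  117.340004]]
```

View pics/w6.png

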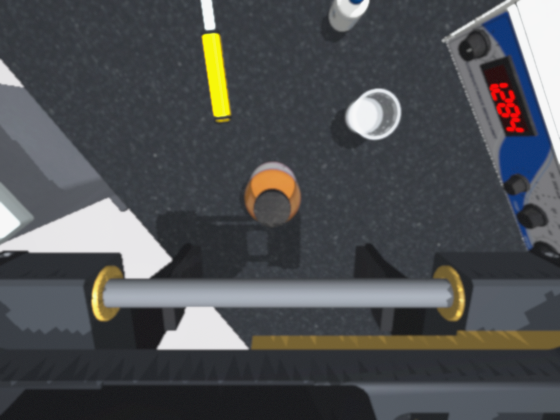

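```bash
python3 - <<'E'
from h import *
w=load('w6')
pts=[(200.7,34),(219.3,31.4),(231.2,114.7),(212.6,117.3)]
P=np.array([onz(w,u,v,18) for u,v in pts])[:,:2];print(P.round(1).tolist())
f=P[:2].mean(0);b=P[2:].mean(0);d=f-b;print(np.linalg.norm(d),np.degrees(np.arctan2(d[1],d[0])),'grip',f-27.5*d/np.linalg.norm(d),'widths',np.linalg.norm(P[0]-P[1]))
E
```

```text
[[485.8, -125.2], [503.7, -134.6], [462.5, -209.9], [443.3, -200.0]]
85.8800718698748 60.86761710364282 grip [ 481.33809289 -153.9356268 ] widths 20.249527210036668
```

```bash
python3 - <<'E'
from h import *
plan([482,-152,100],down(-119.3))
E
```

```text
shift [-145.   125.   -66.9] rot [-0.36 -5.44 -0.08] |s| 203.0 |w| 5.5 tcp [ 453.6 -309.   225.2] q [-0.13  0.32  0.83  1.87 -0.28  1.06  0.2 ] t 8.2
```

Request:
apply_moves(
  moves=[
    [[-45,5,-20,0,-1,0],[-85,25,-39,0,-2.5,0],[-120,65,-55,0,-4,0],[-145,100,-67,0,-5.4,0],[-145,123,-67,0,-5.4,0]],
  ],
)

```text
clock: 8.7
tcp_pos: [478.3, -144.3, 95.4]
orientation: [0.358, -0.361, 0.611, -0.607]
ft_force: [0.7, 0.1, 0.1]
finger_gap: 1.001
```

Request:
apply_moves(
  moves=[
    [[0,0,0,0,0,0],[0,0,0,0,0,0]],
  ],
)

```text
clock: 8.9
tcp_pos: [479.4, -151.2, 99.0]
orientation: [0.356, -0.357, 0.611, -0.611]
ft_force: [0.3, -0.3, 1.1]
finger_gap: 1.004
```

```bash
python3 - <<'E'
from h import *
plan([482,-152,4],down(-119.3))
w=snap('wrist','w7');snap('side','s7');print(proj(w,[482,-152,9]),proj(w,[532,-62,9]))
E
```

```text
shift [-0.7 94.9  2.8] rot [ 0.05 -0.11  0.07] |s| 95.0 |w| 0.1 tcp [ 479.4 -151.2   99. ] q [-0.33  0.41  0.69  2.09 -0.37  0.77  0.08] t 8.9
[280.79169712 215.8462464 ] [280.0621289   86.18101129]
```

View pics/w7.png

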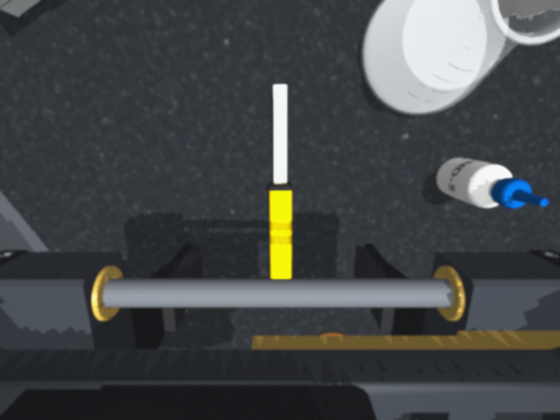

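Request:
apply_moves(
  moves=[
    [[-1,30,2.5,0,0,0],[-1,65,2.5,0,0,0],[-1,86,2.5,0,0,0],[-1,92,2.5,0,0,0],[-1,94,2.5,0,0,0]],
  ],
)

```text
clock: 9.5
tcp_pos: [483.0, -151.6, 5.6]
orientation: [-0.357, 0.356, -0.61, 0.611]
ft_force: [-0.7, 0.1, 0.5]
finger_gap: 0.999
```

Request:
apply_moves(
  moves=[
    [[0,0,0,0,0,0],[0,0,0,0,0,0],[0,0,0,0,0,0],[0,0,0,0,0,0],[0,0,0,0,0,0]],
  ],
  jaw=255,
)

```text
clock: 10.0
tcp_pos: [482.7, -150.7, 5.3]
orientation: [-0.357, 0.357, -0.61, 0.61]
ft_force: [0.9, 0.8, -0.4]
finger_gap: 0.633
```

Request:
apply_moves(
  moves=[
    [[0,0,0,0,0,0],[0,0,0,0,0,0],[0,0,0,0,0,0],[0,0,0,0,0,0],[0,0,0,0,0,0]],
  ],
)

```text
clock: 10.5
tcp_pos: [482.5, -150.7, 5.0]
orientation: [0.357, -0.357, 0.61, -0.61]
ft_force: [-1.2, 0.4, -0.1]
finger_gap: 0.203
```

```bash
cat >> h.py <<'E'
LT,UT=101.6,4.0   # tip from TCP along F, along U
def frame(yaw,tilt):
    y=np.radians(yaw);t=np.radians(tilt);f=np.array([np.cos(y),np.sin(y),0]);up=np.array([0,0,1.])
    F=f*np.cos(t)-up*np.sin(t);U=up*np.cos(t)+f*np.sin(t);X=-F;Y=-U
    return F,U,R.from_matrix(np.c_[X,Y,np.cross(X,Y)])
def tipplan(tip,tilt,yaw=89.7):
    F,U,Rt=frame(yaw,tilt); P=np.array(tip,float)-LT*F-UT*U; print('TCP target',P.round(1)); plan(P,Rt)
def tipnow():
    p,r,o=pose();X,Y,Z=r.as_matrix().T; return p-LT*X-UT*Y
NX,NY=454.4,75.9
E
python3 - <<'E'
from h import *
plan([470,-130,170]); tipplan([NX,NY-15,110],45);tipplan([NX,NY-15,110],0)
E
```

```text
shift [ -12. -165.  -21.] rot [0. 0. 0.] |s| 167.0 |w| 0.0 tcp [ 482.5 -150.7    5. ] q [-0.21  0.57  0.55  2.13 -0.54  0.58  0.22] t 10.5
TCP target [454.  -13.8 179. ]
shift [-105.5 -174.   -91.9] rot [ 11.41 -27.51 -44.02] |s| 223.0 |w| 53.1 tcp [ 482.5 -150.7    5. ] q [-0.21  0.57  0.55  2.13 -0.54  0.58  0.22] t 10.5
TCP target [453.9 -40.7 106. ]
shift [ -81.9 -101.   -78.8] rot [ 1.000e-02 -2.904e+01 -1.000e-02] |s| 152.0 |w| 29.0 tcp [ 482.5 -150.7    5. ] q [-0.21  0.57  0.55  2.13 -0.54  0.58  0.22] t 10.5
```

Request:
apply_moves(
  moves=[
    [[0,-10,0,0,0,0],[0,-35,0,0,0,0],[0,-75,0,0,0,0],[0,-115,0,0,0,0],[0,-155,0,0,0,0]],
  ],
)

```text
clock: 11.0
tcp_pos: [481.9, -150.9, 161.8]
orientation: [0.357, -0.357, 0.611, -0.61]
ft_force: [0.6, 0.2, -0.7]
finger_gap: 0.199
```

```bash
python3 - <<'E'
from h import *
tipplan([NX,NY-15,130],45);tipplan([NX,NY-15,130],0)
E
```

```text
TCP target [454.  -13.8 199. ]
shift [-105.8  -37.2  -91.6] rot [ 11.44 -27.54 -44.  ] |s| 145.0 |w| 53.2 tcp [ 481.9 -150.9  161.8] q [-0.4   0.32  0.77  2.03 -0.28  0.9   0.  ] t 11.0
TCP target [453.9 -40.7 126. ]
shift [-82.3  35.9 -78.5] rot [ 3.000e-02 -2.908e+01  1.000e-02] |s| 119.0 |w| 29.1 tcp [ 481.9 -150.9  161.8] q [-0.4   0.32  0.77  2.03 -0.28  0.9   0.  ] t 11.0
```

Request:
apply_moves(
  moves=[
    [[-16,-6,-14,1.6,-4,-6.3],[-32,-11,-27,3.3,-8,-12.6],[-47,-17,-41,5,-12,-19],[-62,-22,-54,6.6,-16,-25.2],[-77,-27,-66,8.2,-19.7,-31.5]],
  ],
)

```text
clock: 11.5
tcp_pos: [462.9, -50.1, 188.2]
orientation: [-0.301, 0.581, -0.375, 0.657]
ft_force: [1.2, 0.7, -1.0]
finger_gap: 0.203
```

```bash
python3 - <<'E'
from h import *
tipplan([NX,NY-15,130],45)
E
```

```text
TCP target [454.  -13.8 199. ]
shift [-23.2 -28.2 -13.6] rot [  3.    -7.76 -12.36] |s| 39.0 |w| 14.9 tcp [462.9 -50.1 188.2] q [-1.03  0.36  0.87  2.09  0.33  0.99 -0.53] t 11.5
```

Request:
apply_moves(
  moves=[
    [[-12,-14,-7,1.5,-3.9,-6.2],[-23,-28,-13.5,3,-7.8,-12.4],[-23,-28,-13.5,3,-7.8,-12.4],[-23,-28,-13.5,3,-7.8,-12.4]],
  ],
)

```text
clock: 11.9
tcp_pos: [453.9, -14.4, 197.9]
orientation: [-0.269, 0.653, -0.274, 0.653]
ft_force: [-0.2, -0.4, -0.4]
finger_gap: 0.201
```

```bash
python3 - <<'E'
from h import *
tipplan([NX,NY-15,130],45);t=tipnow();print(t)
w=snap('wrist','w8');s=snap('side','s8');c=snap('scene','sc8')
for f in(w,s,c):print(proj(f,t))
E
```

```text
TCP target [454.  -13.8 199. ]
shift [ 0.4 -1.2  0.1] rot [ 0.12  0.05 -0.11] |s| 1.0 |w| 0.2 tcp [453.9 -14.4 197.9] q [-1.18  0.44  0.86  2.09  0.46  1.08 -0.61] t 11.9
[454.23690785  60.42392025 129.0027116 ]
[276.74934461  64.33574725]
[239.47227543 180.22640738]
[239.39819619 195.30045933]
```

View pics/w8.png

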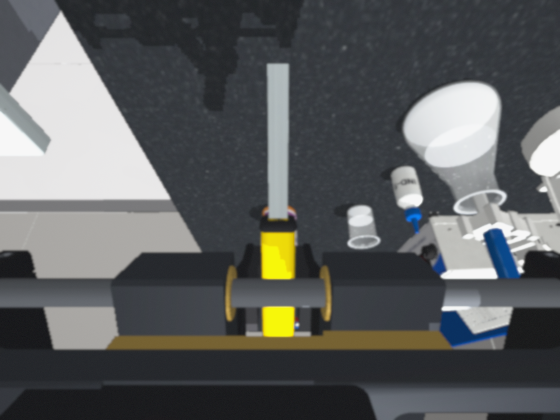

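View pics/s8.png

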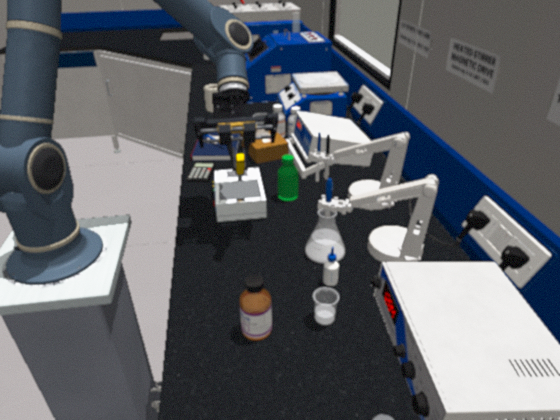

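View pics/sc8.png

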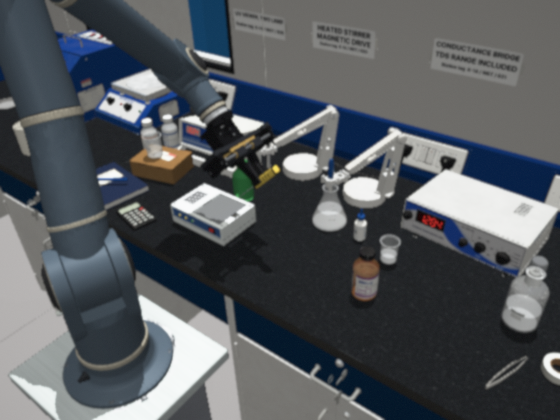

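```bash
python3 - <<'E'
from h import *
c=load('sc8');s=load('s8');p,r,o=pose();print(proj(c,p),proj(s,p))
i=cv2.resize(c['img'][110:250,150:300],None,fx=4,fy=4,interpolation=cv2.INTER_CUBIC)[:,:,::-1];cv2.imwrite('pics/sc8c.png',i)
i=cv2.resize(s['img'][100:230,190:320],None,fx=4.5,fy=4.5,interpolation=cv2.INTER_CUBIC)[:,:,::-1];cv2.imwrite('pics/s8c.png',i)
E
```

```text
[261.55298361 181.30778282] [239.84409437 169.08887928]
```

View pics/sc8c.png

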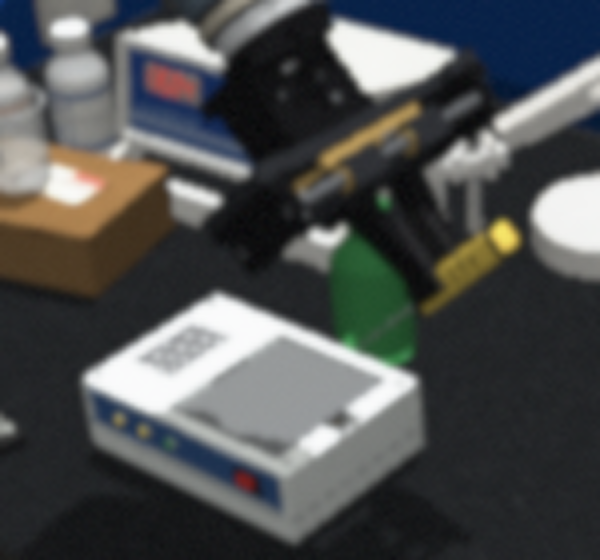

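View pics/s8c.png

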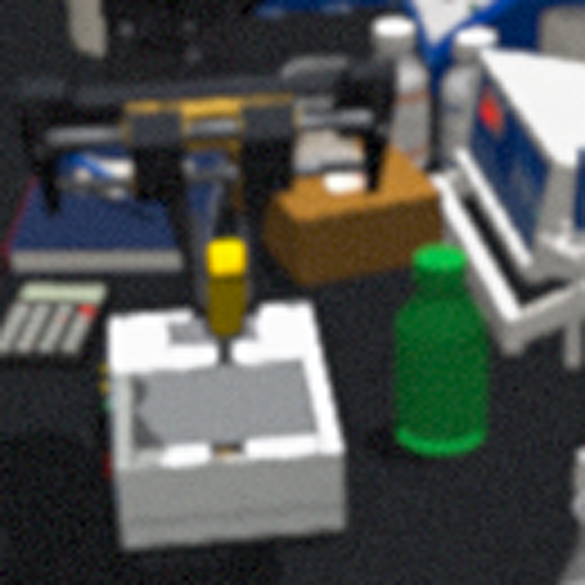

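```bash
python3 - <<'E'
from h import *
c=load('sc8');s=load('s8')
print(onz(c,235.2,214.2,60),onz(s,240.3,199.4,60))
# cover lip edge segments: cover front edge in side crop
print(onz(s,190+145/4.5,100+462/4.5,59),onz(s,190+320/4.5,100+442/4.5,59))
# scene box -y edge outer top corners now
print(onz(c,150+285/4-.4,110+477/4-.4,60),onz(c,150+420/4-.4,110+381/4-.4,60))
# insertion line: centerline passing mid corridor at tilt 45
t=np.radians(45);F=np.array([np.cos(t),-np.sin(t)]);N=np.array([np.sin(t),np.cos(t)])
e=np.array([NY,60.]);l=np.array([NY+15,56.]);a,b=e@N,l@N;print('corridor',b-a)
mid=(a+b)/2
for s_ in (-10,0,10,20,30):
    # param: distance beyond y=NY+15 crossing
    y=NY+15+s_; z=(mid-y*N[0])/N[1]; print(y.round(1),z.round(1))
E
```

```text
[455.38352544  83.21209544  60.        ] [453.91516576  83.65974102  60.        ]
[406.57155593  76.60532379  59.        ] [508.36437815  82.37105131  59.        ]
[386.89682522  70.91541825  60.        ] [517.86839889  68.7937182   60.        ]
corridor 7.778174593052029Traceback (most recent call last):
  File "<stdin>", line 14, in <module>
AttributeError: 'float' object has no attribute 'round'
```

```bash
python3 - <<'E'
from h import *
tipplan([NX,66.4,75],45);tipplan([NX,100.9,40.5],45)
E
```

```text
TCP target [454.   -8.3 144. ]
shift [-44.3  32.6   0.2] rot [ 0.29 -0.2  -0.18] |s| 55.0 |w| 0.4 tcp [453.8 -16.7 198.3] q [-1.18  0.44  0.87  2.09  0.46  1.08 -0.61] t 12.05
TCP target [454.   26.2 109.5]
shift [-93.1  32.7  -0.1] rot [ 0.29 -0.2  -0.18] |s| 99.0 |w| 0.4 tcp [453.8 -16.7 198.3] q [-1.18  0.44  0.87  2.09  0.46  1.08 -0.61] t 12.05
```

Request:
apply_moves(
  moves=[
    [[-15,10,0,0,0,0],[-32,23,0,0,0,0],[-42,31,0,0,0,0],[-43.5,32,0,0,0,0],[-43.5,32,0,0,0,0]],
  ],
)

```text
clock: 12.55
tcp_pos: [453.9, -7.8, 144.8]
orientation: [-0.268, 0.652, -0.274, 0.654]
ft_force: [0.0, 0.2, -0.1]
finger_gap: 0.204
```

```bash
cat >> h.py <<'E'
def aver(n=4):
    P=[];Q=[]
    for i in range(n):
        grab_frame('wrist'); p,r,o=pose();P.append(p);Q.append(r.as_quat())
    print(np.round(P,1).tolist()); return np.mean(P,0),R.from_quat(Q).mean()
E
python3 - <<'E'
from h import *
p,r=aver();X,Y,Z=r.as_matrix().T;t=p-LT*X-UT*Y;print(p,t,'tilt',np.degrees(np.arcsin(X[2])),np.degrees(np.arctan2(-X[1],-X[0])))
w=snap('wrist','w9');s=snap('side','s9');c=snap('scene','sc9')
for f in(w,s,c):print(proj(f,t))
A=cv2.resize(c['img'][150:240,190:290],None,fx=6,fy=6,interpolation=cv2.INTER_CUBIC)[:,:,::-1];cv2.imwrite('pics/sc9c.png',A)
A=cv2.resize(s['img'][130:230,190:290],None,fx=6,fy=6,interpolation=cv2.INTER_CUBIC)[:,:,::-1];cv2.imwrite('pics/s9c.png',A)
E
```

```text
[[454.1, -7.6, 145.0], [454.2, -7.4, 145.1], [454.2, -7.2, 145.1], [454.2, -7.1, 145.0]]
[454.2013468   -7.3114395  145.07226946] [454.76679249  67.53978921  76.25705434] tilt 44.84794282926122 89.57227812155934
[276.85083974  64.93912012]
[240.71556469 197.11795206]
[239.05452878 211.25551408]
```

View pics/sc9c.png

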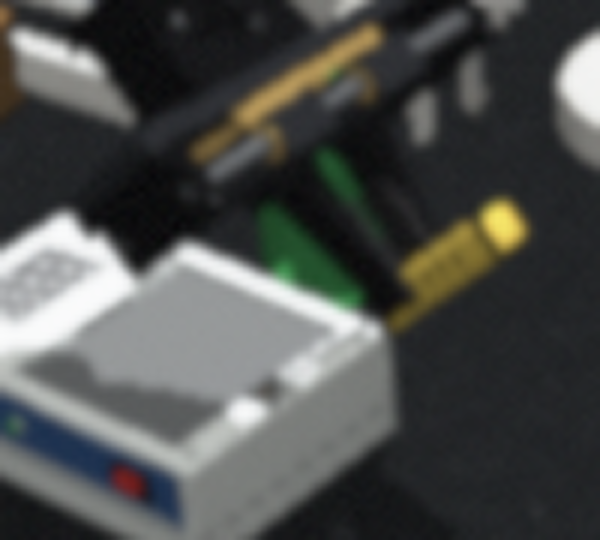

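View pics/s9c.png

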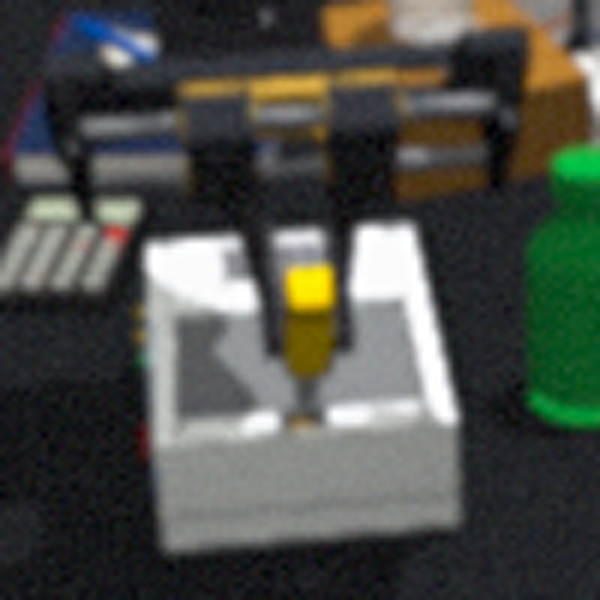

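View pics/w9.png

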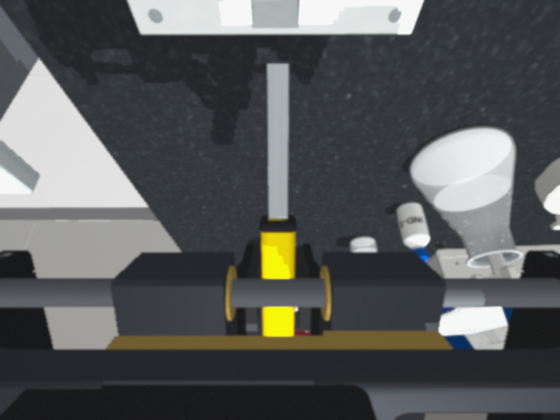

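```bash
python3 - <<'E'
from h import *
w=load('w9')
print(proj(w,[454,72.9,60]),proj(w,[454,72.9,62]),proj(w,[454,75.9,60]),proj(w,[454,90.9,59]),proj(w,[389.4,72.9,60]),proj(w,[519.6,72.9,60]))
cv2.imwrite('pics/w9c.png',cv2.resize(w['img'][0:110,110:450],None,fx=2.3,fy=2.3,interpolation=cv2.INTER_CUBIC)[:,:,::-1])
E
```

```text
[275.21802081  33.33007543] [275.19453138  35.78762988] [275.10762318  27.01939999] [274.50635336  -9.45305424] [141.59974592  34.54447548] [412.02487227  32.08669575]
```

View pics/w9c.png

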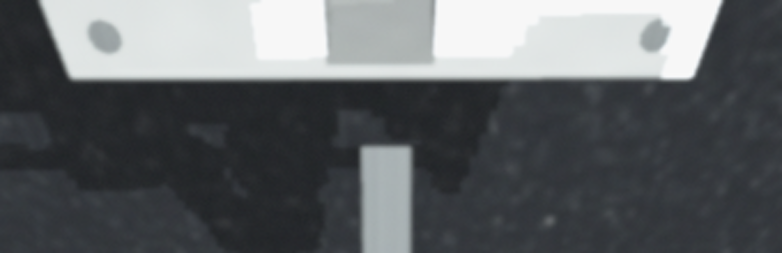

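Request:
apply_moves(
  moves=[
    [[-2,1.7,-0.5,0,0,0],[-10,1.7,-0.5,0,0,0],[-18,1.7,-0.5,0,0,0],[-24,1.7,-0.5,0,0,0],[-28,1.7,-0.5,0,0,0]],
  ],
)

```text
clock: 13.4
tcp_pos: [453.4, 12.4, 122.8]
orientation: [-0.269, 0.653, -0.274, 0.653]
ft_force: [0.3, -0.4, -1.0]
finger_gap: 0.204
```

Request:
apply_moves(
  moves=[
    [[-6,0,0,0,0,0],[-12,0,0,0,0,0],[-17,0,0,0,0,0],[-20,0,0,0,0,0],[-20,0,0,0,0,0]],
  ],
)

```text
clock: 13.9
tcp_pos: [453.5, 26.2, 109.1]
orientation: [-0.268, 0.653, -0.274, 0.653]
ft_force: [-0.5, -0.6, -1.6]
finger_gap: 0.203
```

```bash
python3 - <<'E'
from h import *
p,r=aver(2);X,Y,Z=r.as_matrix().T;t=p-LT*X-UT*Y;print(p,t,'tilt',np.degrees(np.arcsin(X[2])))
w=snap('wrist','w10');s=snap('side','s10');c=snap('scene','sc10');print(get_obs()['ft_force'],get_obs()['q'].round(2))
A=cv2.resize(c['img'][150:240,190:290],None,fx=6,fy=6,interpolation=cv2.INTER_CUBIC)[:,:,::-1];cv2.imwrite('pics/sc10c.png',A)
E
```

```text
[[453.5, 25.9, 109.3], [453.5, 25.7, 109.5]]
[453.51909694  25.79192052 109.40066607] [453.94230324 100.58898438  40.52556073] tilt 44.893793547279884
[ 0.3647676  -0.39232856 -0.17047591] [-1.15  0.62  0.76  2.1   0.35  0.95 -0.68]
```

View pics/sc10c.png

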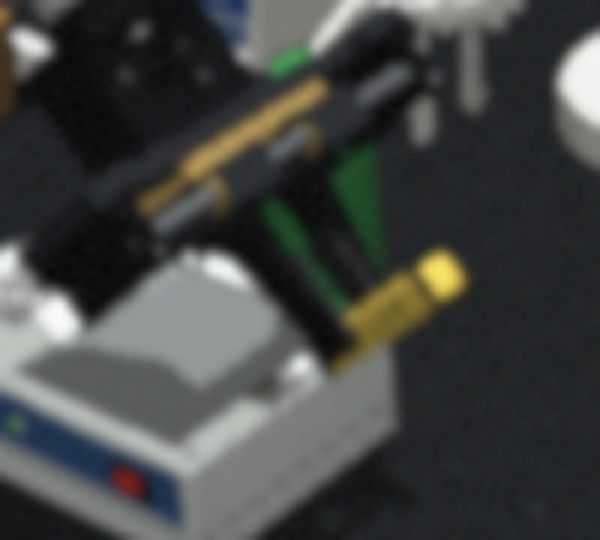

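View pics/w10.png

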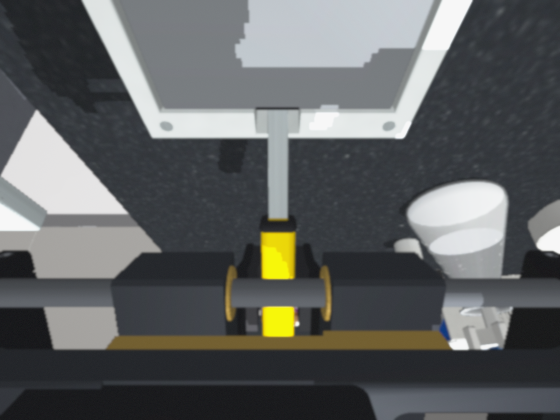

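```bash
cat > lev.py <<'E'
from h import *
import sys
def seq(ts,L=30,d=0.,ref=None):
    p,r=aver(2) if ref is None else ref
    e=np.array([NX-.3,NY,60.])
    for t in ts:
        F,U,Rt=frame(89.6,t); P=e+(1+d)*U+L*F-LT*F-UT*U
        s=r.inv().apply(P-p);w=(r.inv()*Rt).as_rotvec(degrees=True);print(t,s.round(1).tolist(),w.round(1).tolist(),P.round(1))
if __name__=='__main__': seq([float(x) for x in sys.argv[1:]])
E
python3 lev.py 45 38 31 24 18
```

```text
[[453.5, 25.7, 109.5], [453.5, 25.7, 109.5]]
45.0 [1.1, 2.5, 0.2] [0.1, 0.0, -0.1] [453.7  23.2 108.5]
38.0 [0.2, 11.2, 0.3] [0.1, 0.0, 6.9] [453.7  17.6 101.7]
31.0 [-1.7, 19.7, 0.3] [0.1, 0.0, 13.9] [453.7  13.   94.3]
24.0 [-4.7, 28.0, 0.3] [0.1, 0.0, 20.9] [453.6   9.3  86.4]
18.0 [-8.0, 34.7, 0.3] [0.1, 0.0, 26.9] [453.6   6.9  79.3]
```

Request:
apply_moves(
  moves=[
    [[1,2.5,0,0,0,0],[0.2,11.2,0,0,0,7],[-1.7,19.7,0,0,0,14],[-4.7,28,0,0,0,21],[-8,34.7,0,0,0,27]],
  ],
)

```text
clock: 14.75
tcp_pos: [453.3, 6.4, 79.4]
orientation: [-0.415, 0.569, -0.42, 0.572]
ft_force: [0.0, 1.7, -4.1]
finger_gap: 0.201
```

```bash
python3 lev.py 18 14 10 6 2 -2 -6 -10; python3 -c "
from h import *
snap('wrist','w11');o=get_obs();print(o['ft_force'],o['wrist_torque'],o['finger_gap'],o['q'].round(2))"
```

```text
[[452.4, 1.9, 80.0], [452.6, 2.1, 80.2]]
18.0 [-4.9, -0.7, 1.0] [0.2, -0.5, -0.3] [453.6   6.9  79.3]
14.0 [-5.3, 4.3, 1.0] [0.2, -0.5, 3.7] [453.6   5.7  74.4]
10.0 [-6.0, 9.2, 1.1] [0.2, -0.5, 7.7] [453.6   4.9  69.5]
6.0 [-7.0, 14.1, 1.1] [0.2, -0.5, 11.7] [453.6   4.4  64.5]
2.0 [-8.4, 18.9, 1.1] [0.2, -0.6, 15.7] [453.6   4.2  59.5]
-2.0 [-10.1, 23.6, 1.1] [0.1, -0.6, 19.7] [453.6   4.5  54.5]
-6.0 [-12.2, 28.2, 1.1] [0.1, -0.6, 23.7] [453.6   5.   49.5]
-10.0 [-14.5, 32.6, 1.1] [0.1, -0.6, 27.7] [453.6   5.9  44.6]
[ 0.33845855 -3.66545912  0.9742882 ] [-0.84997209  0.01948234  0.02988678] 0.20251178690598767 [-0.8   0.4   0.61  2.19  0.12  0.69 -0.33]
```

View pics/w11.png

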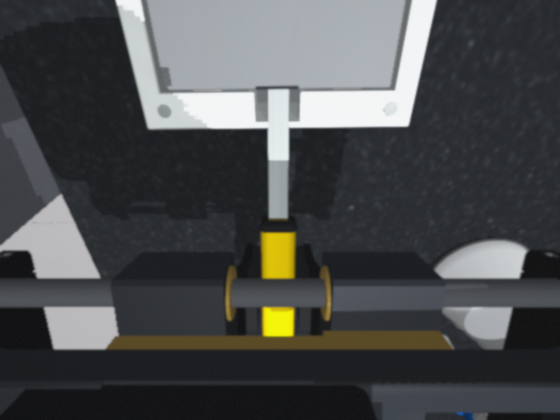

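Request:
apply_moves(
  moves=[
    [[-2,2.5,0,0,0,2],[-3.4,5,0,0,0,4],[-3.7,7.5,0,0,0,6],[-4.1,10,0,0,0,8],[-4.1,10,0,0,0,8]],
  ],
)

```text
clock: 15.4
tcp_pos: [453.0, 4.7, 68.7]
orientation: [-0.45, 0.541, -0.457, 0.543]
ft_force: [0.2, -9.9, 5.7]
finger_gap: 0.205
```

```bash
python3 lev.py 10 6 2 -2 -6 -10; python3 -c "
from h import *
snap('wrist','w12');o=get_obs();print(o['ft_force'],o['wrist_torque'],o['finger_gap'],o['q'].round(2))"
```

```text
[[453.1, 4.7, 68.7], [453.1, 4.8, 68.7]]
10.0 [0.0, -0.8, 0.5] [0.3, -0.0, 0.3] [453.6   4.9  69.5]
6.0 [-0.4, 4.2, 0.5] [0.3, -0.0, 4.3] [453.6   4.4  64.5]
2.0 [-1.1, 9.1, 0.6] [0.3, -0.1, 8.3] [453.6   4.2  59.5]
-2.0 [-2.2, 14.0, 0.6] [0.3, -0.1, 12.3] [453.6   4.5  54.5]
-6.0 [-3.7, 18.8, 0.6] [0.3, -0.1, 16.3] [453.6   5.   49.5]
-10.0 [-5.4, 23.5, 0.6] [0.2, -0.1, 20.3] [453.6   5.9  44.6]
[  0.11266163 -11.05190138   5.92379717] [-2.38585708  0.02871575  0.02092772] 0.2015431401374729 [-0.65  0.38  0.52  2.2  -0.01  0.64 -0.15]
```

View pics/w12.png

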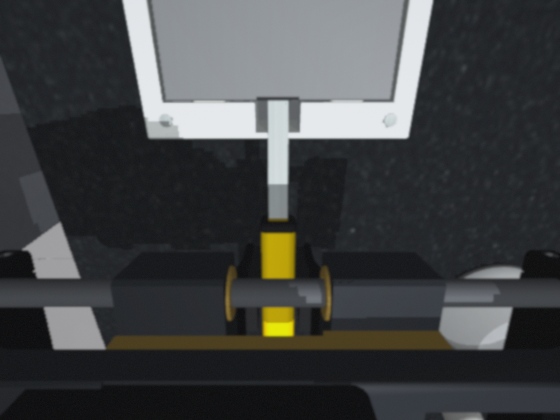

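Request:
apply_moves(
  moves=[
    [[3,0,0,0,0,0],[7,0,0,0,0,0],[7,0,0,0,0,0]],
  ],
)

```text
clock: 15.85
tcp_pos: [453.4, 4.3, 69.0]
orientation: [-0.454, 0.541, -0.457, 0.541]
ft_force: [-0.7, 5.8, -0.5]
finger_gap: 0.206
```

```bash
python3 - <<'E'
from h import *
from lev import seq
ref=aver(2);X=ref[1].as_matrix()[:,0];print(ref[0]-LT*X-UT*ref[1].as_matrix()[:,1],np.degrees(np.arcsin(X[2])))
seq([10,6,2,-2,-6,-10],L=26,ref=ref)
o=get_obs();print(o['ft_force'],o['wrist_torque'])
E
```

```text
[[453.4, 4.4, 69.0], [453.5, 4.4, 69.0]]
[453.76513306 105.16206864  55.67378228] 9.807370907290313
10 [3.6, -0.5, 0.2] [0.1, 0.2, -0.2] [453.6   0.9  70.2]
6 [3.2, 4.7, 0.2] [0.1, 0.2, 3.8] [4.536e+02 4.000e-01 6.490e+01]
2 [2.5, 10.0, 0.2] [0.1, 0.2, 7.8] [4.536e+02 2.000e-01 5.960e+01]
-2 [1.4, 15.1, 0.2] [0.1, 0.2, 11.8] [453.6   0.5  54.4]
-6 [-0.1, 20.2, 0.2] [0.2, 0.2, 15.8] [453.6   1.   49.1]
-10 [-1.9, 25.2, 0.2] [0.2, 0.2, 19.8] [453.6   2.   43.9]
[ 0.17557932  5.76456164 -1.18401279] [ 1.21256187e+00  7.08722734e-02 -7.67926197e-04]
```

Request:
apply_moves(
  moves=[
    [[-1,2.5,0,0,0,2],[-2,5,0,0,0,4],[-3,7.5,0,0,0,6],[-3.5,10,0,0,0,8],[-3.5,10,0,0,0,8]],
  ],
)

```text
clock: 16.45
tcp_pos: [453.1, 3.1, 58.8]
orientation: [-0.489, 0.507, -0.495, 0.509]
ft_force: [-0.4, 0.4, 0.5]
finger_gap: 0.204
```

```bash
python3 - <<'E'
from h import *
from lev import seq
ref=aver(2);X=ref[1].as_matrix()[:,0];print(ref[0]-LT*X-UT*ref[1].as_matrix()[:,1],np.degrees(np.arcsin(X[2])))
seq([2,-2,-6,-10],L=30,ref=ref)
o=get_obs();print(o['ft_force'],o['wrist_torque'],o['clock'])
snap('wrist','w13');snap('scene','sc13');c=snap('side','s13')
A=cv2.resize(c['img'][130:230,190:290],None,fx=6,fy=6,interpolation=cv2.INTER_CUBIC)[:,:,::-1];cv2.imwrite('pics/s13c.png',A)
E
```

```text
[[453.2, 3.1, 58.9], [453.2, 3.1, 58.9]]
[453.90089868 104.78150792  59.45693464] 1.9445620139676478
2 [-1.1, -0.6, 0.4] [0.2, 0.0, -0.1] [453.6   4.2  59.5]
-2 [-1.5, 4.4, 0.4] [0.2, 0.0, 3.9] [453.6   4.5  54.5]
-6 [-2.2, 9.3, 0.4] [0.2, 0.0, 7.9] [453.6   5.   49.5]
-10 [-3.3, 14.2, 0.4] [0.2, -0.0, 11.9] [453.6   5.9  44.6]
[ 0.66385399 -0.73645131 -0.58263743] [-0.22504508  0.06389352 -0.01405288] 16.55
```

View pics/w13.png

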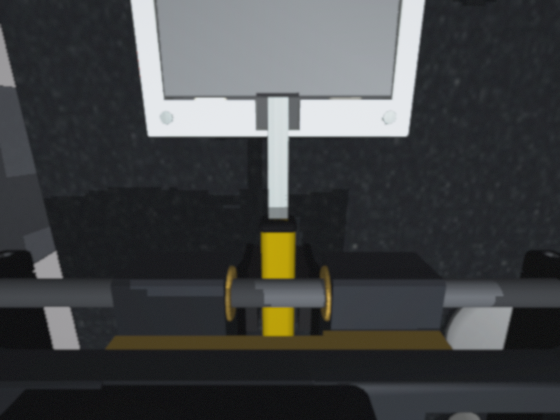

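View pics/s13c.png

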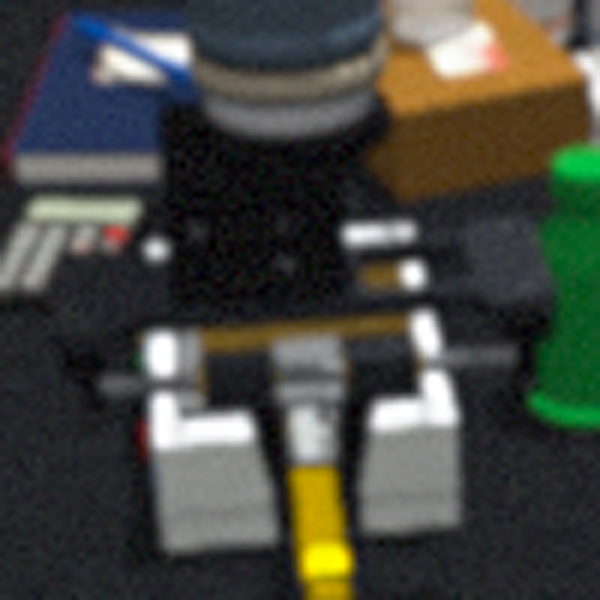

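```bash
python3 - <<'E'
from h import *
w=load('w13');s=load('s13')
for z in(59,65,69): print(z,proj(w,[454.5-53,90.9,z]),proj(w,[454.5+53,90.9,z]))
print('box',proj(w,[389.5,72.9,60]),proj(w,[519.5,72.9,60]),proj(w,[401,90.9,60]),proj(w,[508,90.9,60]))
p=np.array([453.2,3.1,58.9]);print([proj(s,p+[0,-67.5,dz]) for dz in(13,4)])
cv2.imwrite('pics/w13c.png',cv2.resize(w['img'][60:160,120:440],None,fx=2.5,fy=2.5,interpolation=cv2.INTER_CUBIC)[:,:,::-1])
cv2.imwrite('pics/w12c.png',cv2.resize(load('w12')['img'][60:160,120:440],None,fx=2.5,fy=2.5,interpolation=cv2.INTER_CUBIC)[:,:,::-1])
E
```

```text
59 [169.19209108  98.57384626] [387.12714456  96.62363042]
65 [164.87225332  97.98902367] [391.40393666  95.95928616]
69 [161.79832677  97.57287339] [394.44805343  95.48642205]
box [148.80835748 136.85531504] [408.26654427 134.71511546] [167.4646164   98.48869395] [388.8559374   96.50714028]
[array([244.3365565 , 227.66437048]), array([244.54463266, 230.86088191])]
```

View pics/w13c.png

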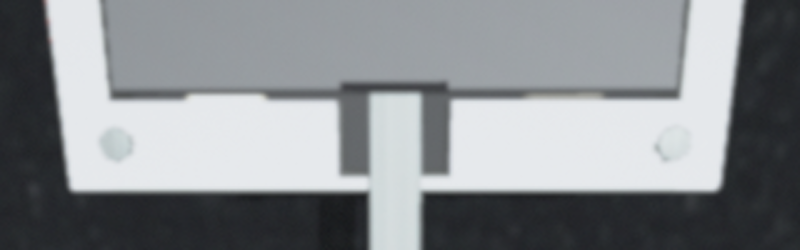

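View pics/w12c.png

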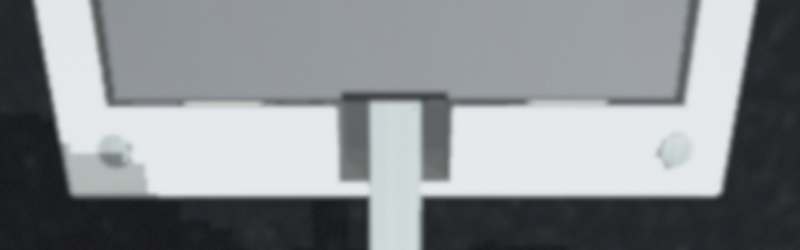

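Request:
apply_moves(
  moves=[
    [[-1,4.4,0,0,0,4],[-1.5,9.3,0,0,0,8],[-2,14,0,0,0,12],[-2,14,0,0,0,12]],
  ],
)

```text
clock: 17.1
tcp_pos: [452.6, 2.3, 44.3]
orientation: [0.538, -0.452, 0.546, -0.456]
ft_force: [-0.1, 0.0, -1.7]
finger_gap: 0.201
```

```bash
python3 - <<'E'
from h import *
from lev import seq
ref=aver(2);X=ref[1].as_matrix()[:,0];print(ref[0]-LT*X-UT*ref[1].as_matrix()[:,1],np.degrees(np.arcsin(X[2])))
o=get_obs();print(o['ft_force'],o['wrist_torque'],o['clock'],o['q'].round(2))
w=snap('wrist','w14');c=snap('scene','sc14')
A=cv2.resize(c['img'][150:250,160:290],None,fx=5,fy=5,interpolation=cv2.INTER_CUBIC)[:,:,::-1];cv2.imwrite('pics/sc14c.png',A)
cv2.imwrite('pics/w14c.png',cv2.resize(w['img'][60:160,120:440],None,fx=2.5,fy=2.5,interpolation=cv2.INTER_CUBIC)[:,:,::-1])
for z in(59,65,69): print(z,proj(w,[454.5-53,90.9,z]),proj(w,[454.5+53,90.9,z]))
E
```

```text
[[452.8, 3.3, 44.6], [453.0, 4.2, 44.9]]
[453.86541105 103.08680763  66.40816398] -10.04879372854049
[ 0.67307419  0.63921301 -1.01901994] [-2.92850511e-01  3.87943689e-02  7.64908596e-05] 17.2 [-0.17  0.39  0.22  2.21 -0.47  0.61  0.43]
59 [171.98943987  99.69241177] [384.16070032  97.31877617]
65 [167.70204648  96.41852354] [388.39190281  93.93894637]
69 [164.64758064  94.08610875] [391.40697393  91.53054657]
```

View pics/w14c.png

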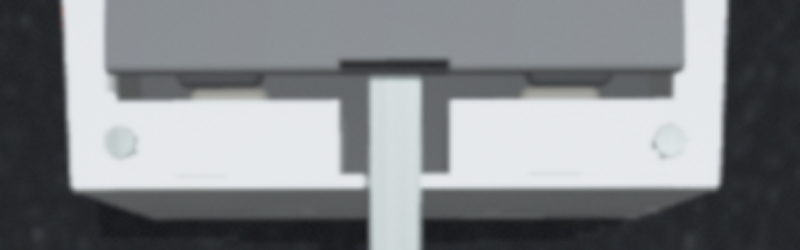

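View pics/sc14c.png

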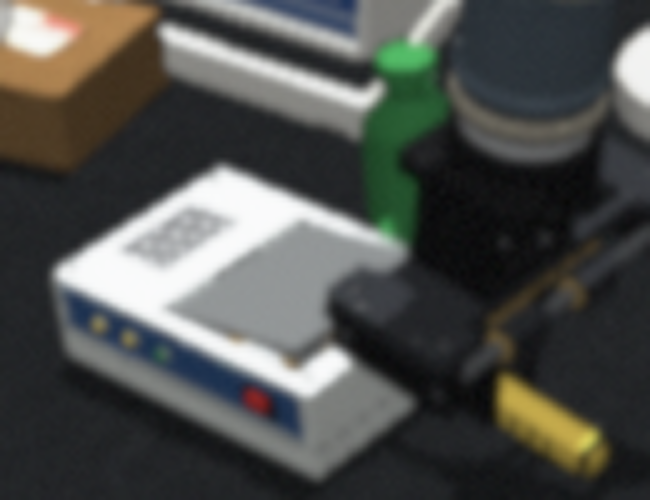

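```bash
cat > tp.py <<'E'
from h import *
def seqtip(L,yaw=89.6):
    p,r=aver(2);print(p.round(1))
    for y,z,t in L:
        F,U,Rt=frame(yaw,t);P=np.array([454.,y,z])-LT*F-UT*U
        print((y,z,t),r.inv().apply(P-p).round(1).tolist(),(r.inv()*Rt).as_rotvec(degrees=True).round(1).tolist(),P.round(0))
E
python3 -c "
from tp import *
seqtip([(103,78,-8),(106,90,-3),(112,100,0),(120,106,0),(130,110,0)])"
```

```text
[[453.3, 5.4, 45.2], [453.3, 5.3, 45.2]]
[453.3   5.4  45.2]
(103, 78, -8) [-0.2, -14.9, -0.0] [0.1, 0.1, -2.1] [453.   3.  60.]
(106, 90, -3) [-5.6, -35.1, -0.1] [0.1, 0.1, -7.1] [453.   5.  81.]
(112, 100, 0) [-13.9, -49.1, -0.1] [0.1, 0.1, -10.1] [453.  10.  96.]
(120, 106, 0) [-22.8, -53.6, -0.2] [0.1, 0.1, -10.1] [453.  18. 102.]
(130, 110, 0) [-33.3, -55.8, -0.2] [0.1, 0.1, -10.1] [453.  28. 106.]
```

Request:
apply_moves(
  moves=[
    [[0,-15,0,0,0,-2],[-5.5,-35,0,0,0,-7],[-14,-49,0,0,0,-10],[-23,-53.5,0,0,0,-10],[-33,-56,0,0,0,-10]],
  ],
)

```text
clock: 17.9
tcp_pos: [453.5, 28.2, 106.4]
orientation: [0.499, -0.498, 0.503, -0.5]
ft_force: [0.6, -1.1, -1.4]
finger_gap: 0.205
```

```bash
python3 -c "
from tp import *
seqtip([(140,114,0),(152,117,0),(164,119,0),(177,120,0),(190,120,0)])
print(get_obs()['ft_force'],get_obs()['q'].round(2))
snap('wrist','w15');snap('scene','sc15')"
```

```text
[[453.6, 29.6, 106.5], [453.5, 28.5, 106.1]]
[453.6  29.1 106.3]
(140, 114, 0) [-9.4, -3.7, -0.3] [0.1, 0.1, -0.2] [453.  38. 110.]
(152, 117, 0) [-21.4, -6.6, -0.4] [0.1, 0.1, -0.2] [453.  50. 113.]
(164, 119, 0) [-33.4, -8.6, -0.5] [0.1, 0.1, -0.2] [453.  62. 115.]
(177, 120, 0) [-46.4, -9.5, -0.5] [0.1, 0.1, -0.2] [453.  75. 116.]
(190, 120, 0) [-59.4, -9.5, -0.6] [0.1, 0.1, -0.2] [453.  88. 116.]
[-0.37864419 -0.55145033 -1.60340393] [-0.48  0.27  0.38  2.17 -0.16  0.72  0.01]
```

View pics/w15.png

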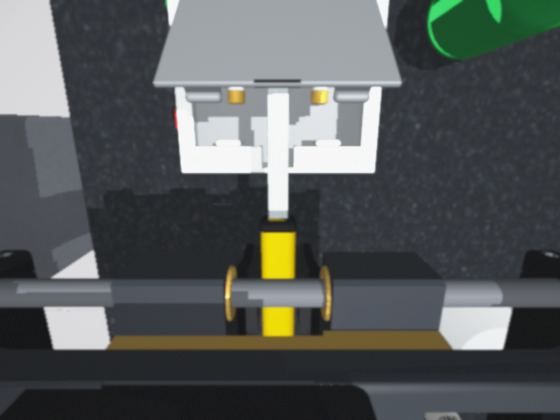

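View pics/sc15.png

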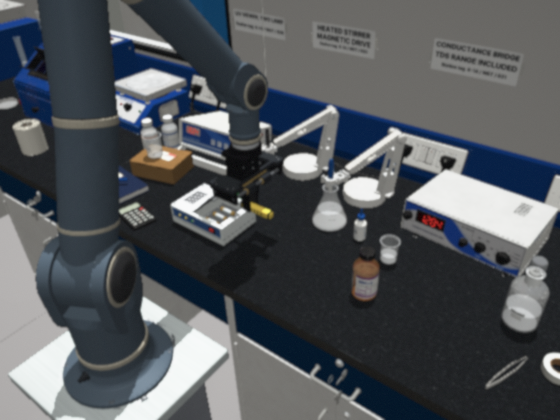

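Request:
apply_moves(
  moves=[
    [[-9,-4,0,0,0,0],[-21,-7,0,0,0,0],[-33,-9,0,0,0,0],[-46,-9.5,0,0,0,0],[-59,-9.5,0,0,0,0]],
  ],
)

```text
clock: 18.6
tcp_pos: [454.0, 86.9, 115.6]
orientation: [0.498, -0.498, 0.503, -0.501]
ft_force: [0.8, -1.1, -1.0]
finger_gap: 0.201
```

```bash
python3 -c "
from tp import *
seqtip([(188,120,0)])
print(get_obs()['ft_force'],get_obs()['q'].round(2))
snap('wrist','w16');snap('scene','sc16')"
```

```text
[[454.1, 89.5, 115.5], [454.0, 88.3, 115.5]]
[454.   88.9 115.5]
(188, 120, 0) [2.5, -0.5, -0.7] [0.1, 0.1, -0.2] [453.  86. 116.]
[-0.43752872  0.18713089 -0.71427041] [-0.59  0.27  0.36  2.15 -0.14  0.75 -0.14]
```

View pics/w16.png

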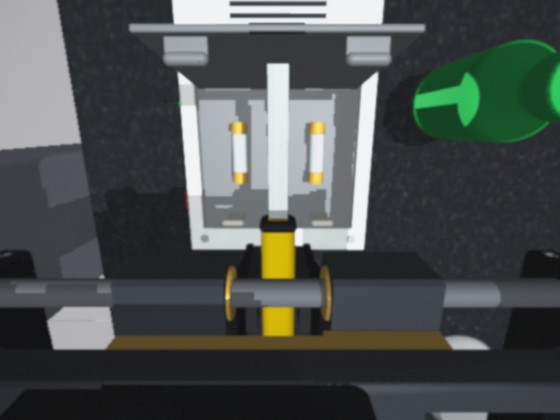

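View pics/sc16.png

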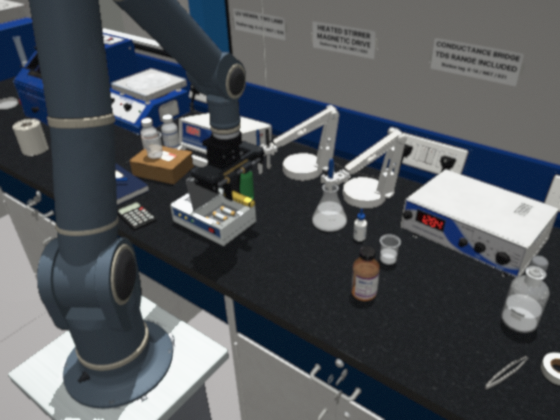

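```bash
python3 -c "
from tp import *
w=load('w16')
for a in (1.3,1.45,1.57,1.7): print(a,proj(w,[454,187.9-97*np.cos(a),57.5+97*np.sin(a)]))
plan([455,-100,116]);plan([455,-100,5])"
```

```text
1.3 [275.21818419 128.18585584]
1.45 [274.8257787   89.07669906]
1.57 [274.52943277  54.80363039]
1.7 [274.24694079  16.50230989]
shift [186.2  -0.9   2.4] rot [0. 0. 0.] |s| 186.0 |w| 0.0 tcp [453.8  86.3 115.4] q [-0.58  0.27  0.36  2.15 -0.14  0.75 -0.14] t 18.8
shift [186.5 110.1   2.7] rot [0. 0. 0.] |s| 217.0 |w| 0.0 tcp [453.8  86.3 115.4] q [-0.58  0.27  0.36  2.15 -0.14  0.75 -0.14] t 18.8
```

Request:
apply_moves(
  moves=[
    [[20,0,0,0,0,0],[60,0,0,0,0,0],[105,0,0,0,0,0],[150,0,0,0,0,0],[188,0,1,0,0,0]],
  ],
)

```text
clock: 19.3
tcp_pos: [452.8, -105.0, 115.3]
orientation: [0.497, -0.498, 0.503, -0.502]
ft_force: [0.5, 0.6, -1.5]
finger_gap: 0.202
```

```bash
python3 -c "
from tp import *
plan([455,-100,5],frame(89.6,0)[2]);snap('scene','sc17');snap('wrist','w17')"
```

```text
shift [ -4.9 110.3   2.4] rot [ 0.13 -0.17 -0.1 ] |s| 110.0 |w| 0.2 tcp [ 452.8 -105.   115.3] q [-0.24  0.28  0.44  2.15 -0.18  0.75  0.31] t 19.3
```

View pics/w17.png

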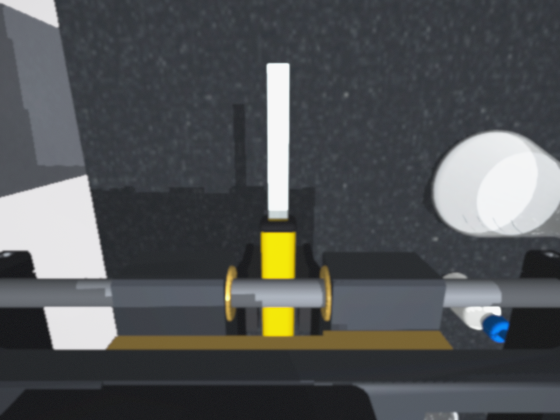

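Request:
apply_moves(
  moves=[
    [[-3,30,2,0,0,0],[-4,65,2,0,0,0],[-4,92,2,0,0,0],[-4,104,2,0,0,0],[-4,107,2,0,0,0]],
  ],
)

```text
clock: 19.9
tcp_pos: [454.4, -97.8, 7.2]
orientation: [0.497, -0.499, 0.504, -0.5]
ft_force: [-0.1, 0.1, -0.7]
finger_gap: 0.205
```

Request:
apply_moves(
  moves=[
    [[0,0.5,0,0,0,0],[0,1,0,0,0,0],[0,1.5,0,0,0,0],[0,1.5,0,0,0,0]],
  ],
)

```text
clock: 20.3
tcp_pos: [455.9, -97.9, 7.5]
orientation: [0.498, -0.498, 0.503, -0.501]
ft_force: [0.2, -0.1, -0.5]
finger_gap: 0.205
```

Request:
apply_moves(
  moves=[
    [[0,0.7,0,0,0,0],[0,1.5,0,0,0,0],[0,1.5,0,0,0,0],[0,1.5,0,0,0,0]],
  ],
)

```text
clock: 20.7
tcp_pos: [455.3, -97.9, 5.2]
orientation: [0.498, -0.498, 0.503, -0.501]
ft_force: [-0.3, -1.0, -0.5]
finger_gap: 0.203
```

Request:
apply_moves(
  moves=[
    [[0,0.5,0,0,0,0],[0,0.8,0,0,0,0],[0,0.8,0,0,0,0]],
  ],
)

```text
clock: 21.0
tcp_pos: [455.4, -97.9, 4.9]
orientation: [0.498, -0.498, 0.503, -0.501]
ft_force: [-2.7, 0.3, 7.3]
finger_gap: 0.201
```

Contact made with the worktop; release and retreat.

Request:
apply_moves(
  moves=[
    [[0,-0.5,0,0,0,0],[0,-0.5,0,0,0,0],[0,-0.5,0,0,0,0],[0,-0.5,0,0,0,0],[0,-0.5,0,0,0,0]],
  ],
  jaw=0,
)

```text
clock: 21.5
tcp_pos: [455.3, -97.9, 4.8]
orientation: [0.498, -0.498, 0.503, -0.501]
ft_force: [0.1, 0.2, -0.2]
finger_gap: 0.572
```

Request:
apply_moves(
  moves=[
    [[0,-0.5,0,0,0,0],[0,-0.5,0,0,0,0],[0,-20,0,0,0,0],[0,-60,0,0,0,0],[0,-100,0,0,0,0]],
  ],
)

```text
clock: 22.0
tcp_pos: [454.7, -98.2, 105.5]
orientation: [0.497, -0.499, 0.504, -0.5]
ft_force: [1.1, -0.3, -0.3]
finger_gap: 0.976
```

Request:
apply_moves(
  moves=[
    [[0,-40,0,0,0,0],[0,-80,0,0,0,0],[0,-120,0,0,0,0],[0,-120,0,0,0,0]],
  ],
)

```text
clock: 22.4
tcp_pos: [459.2, -99.1, 230.0]
orientation: [-0.501, 0.495, -0.5, 0.504]
ft_force: [0.7, -0.1, 0.7]
finger_gap: 1.001
```

```bash
python3 -c "
from h import *
snap('scene','sc18');snap('wrist','w18');s=snap('side','s18');o=get_obs();print(o['clock'],o['ft_force'],o['joint_vel'].round(3))
c=load('sc18')
cv2.imwrite('pics/sc18c.png',cv2.resize(c['img'][150:300,150:400],None,fx=3.2,fy=3.2,interpolation=cv2.INTER_CUBIC)[:,:,::-1])"
```

```text
22.55 [-0.19018328 -0.14659284 -0.06914726] [ 0.005  0.024 -0.006  0.019  0.002  0.003 -0.002]
```

View pics/sc18c.png

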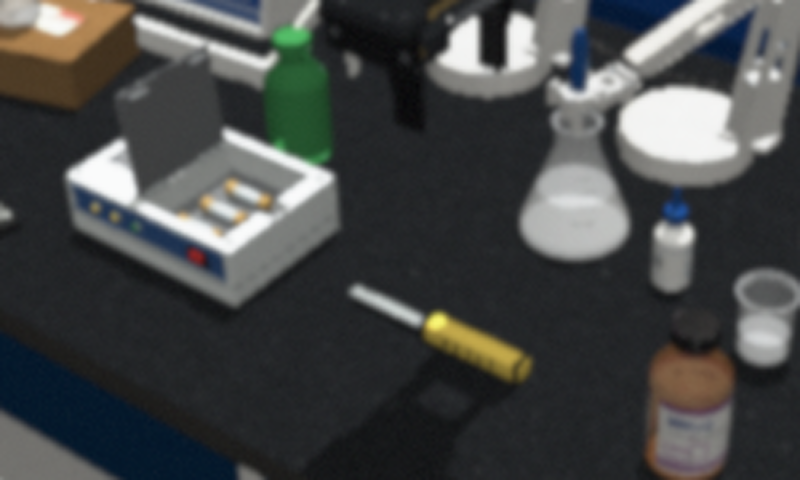

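View pics/s18.png

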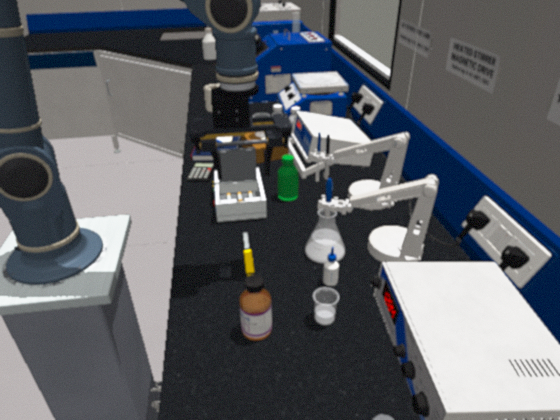

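View pics/w18.png

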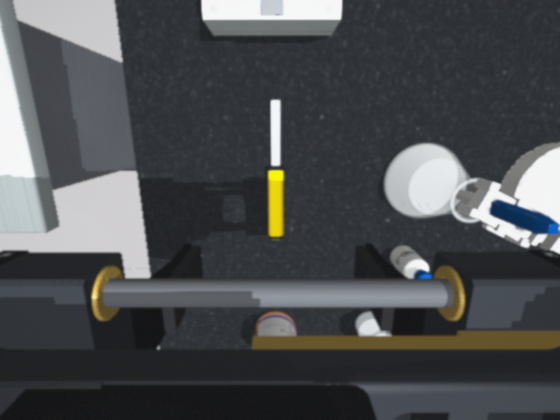

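```bash
python3 -c "
from h import *
print(sign_off())"
```

```text
the job is handed in; nothing more can be done
None
```

The job is done and handed in at about 22.6 s of the 64 s allowed. I moved the amber bottle off the cover and stood it upright on the worktop at about (452, -308) mm. Then I prised the cover open with the tool's blade in the notch, swung it upright, and laid the tool down at about (455, -98) mm.

- **Cover:** the last pictures show it standing open. From the wrist view with the tool still at the cover, I put it at about 1.65 rad.
- **Amber bottle and tool:** in the last pictures the bottle stands upright and the tool lies flat. The gripper is open and clear at about 230 mm.
- **Bystanders:** the beaker, the dropper bottle and the green bottle look to be where they started. I checked this by eye only and did not re-measure them.

**What disagreed:**
- **Levering:** the blade clamped between the notch edge and the cover's lip. The side force reached about 11 N one way, then 6 N the other when I backed off, and fell to nearly zero once the cover sprang.
- **Position readings:** single TCP readings wandered by up to about 5 mm just after moves, so I averaged several before inserting the blade and during the levering.
- **Bottle cap:** its position differed by about 4 mm between the fixed cameras and the wrist camera; I used the middle and the grip held.

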